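# Clear the stacked movement tins on a watchmaker's bench

### The arm

A 7-joint arm with a two-finger parallel gripper is mounted at the origin on the work surface. World frame = base frame: x ahead of the robot, y to its left, z up, the work surface at z = 0. Lengths are in m, angles in degrees, forces in N, time in s.
With the tool pointing down it reaches from about 0.425 to 0.875 m from the base axis. Payload 4.7 kg.
Tool frame: the origin (TCP) lies at the very end of the fingers, on their centre line; the grasp point (between the pads) lies 19 mm behind it; z points along the fingers, y is the line along which they close (so a half turn about z gives the same grasp; the last joint's range is limited). The gripper opens to 87 mm and grips with 3 to 60 N. Pads are 19 mm wide; open, the fingers measure 117 mm over their backs; the gripper's body (75 mm by 190 mm) begins 51 mm behind the grasp point.
Start: joints at [64.865, 18.392, -4.016, 83.108, 1.295, 78.541, -3.26], TCP at [0.284, -0.585, 0.223] pointing down, gripper open.
Joint ranges: [-163.93, 163.93], [-17.29, 119.83], [-79.2, 71.16], [3.27, 140.29], [-89.18, 269.18], [5.43, 117.66], [-154.24, 154.24]. Speed limits (degrees/s): [147.25, 147.25, 180, 180, 180, 180, 180].

### API

Orientations are given as [roll, pitch, yaw] about the fixed x, y, z axes, in that order (R = Rz(yaw) Ry(pitch) Rx(roll)).
In Python, from cell import get_obs, read_camera, sign_off, silhouettes gives the robot as it stands.
- The arm moves only by the tool play_rows, never from a script. Its argument "steps" is a list that holds one entry, the list of rows, each a list of 7 numbers: the shift along the tool's x, y, z in m, then the turn, a rotation vector about the tool's x, y, z in rad, then the finger opening in m, from 0 to 0.087. A call has 1 to 12 rows; each row shifts and turns the commanded pose from where the row before left it, along the tool's axes as they then stand; what a row does not reach is not made up. A row lasts 1/10 s, in which the tool goes at most 50 mm and 8.59 degrees, less where a joint would pass 70% of its speed; a pose out of reach is approached as far as the arm can. A call is refused whole if a number of a shift passes 0.05 or a number of a turn 0.15, either way. A call with a gripper value outside its range is refused whole. The fingers move at their own pace and stop on an object; "force" is the grip in N (left out, the last holds). Time passes only in rows, so rows that do not move let the fingers close. It gives the time, the measured TCP pose, the force, the opening and the grip force at its end, in the units of the state.
- get_obs(): the state, without advancing time (a new reading comes with each control period).
- read_camera(name): name is "scene" or "top" or "wrist"; returns a dict with "frame" (480x640x3 uint8, red, green, blue), "intrinsics" (3x3 intrinsics, pixels), "view" (4x4, takes a point from world to camera coordinates). Camera axes: x right, y up, looking along -z (the intrinsics and any distortion apply to the point x, -y, -z); pixel columns grow to the right and rows downward; lengths in m; the calibration is good to about 2 mm. A picture is of the moment at which its call begins. There is no depth.
- sign_off(): hands the job in; it is judged then, once.
Trained networks look in the newest picture that a camera, given by its name, has taken for a name from the list of things; names that differ only in an ending like _2 or _b are one class to them, and where a whole thing is asked for, a point or a joint stands for the part that bears it (a point fixed in the world has none). Each returns a list of dicts, best first, with "p" (0 to 1); they miss things now and then, are a little off and sometimes report something else, mostly with a low value. They report only what shows in the picture. A call takes as long as a camera call.
- silhouettes(camera, name): "pixels" (480x640 bool, what is visible of it) and "extent" ([left, top, right, bottom] in pixels, round what is visible of it).
The state is a dict: "time_s": time; "qpos": joint angles; "joint_velocities": joint speeds; "effort": joint torques, N m; "tool_pos": TCP position; "tool_rot": TCP orientation; "force": force on the tool from outside, world axes, zero at the start; "wrist_torque": the same for the moment, N m; "grip_width": finger opening in m; "grasp_force": force on a finger pad.
Only numpy, scipy, OpenCV 4.12 (cv2) and the standard library are available. Lean on these libraries where they do the work, as an engineer would, in place of code of your own. Each camera call takes 0.05 s, during which the arm holds its last target. There are 200 camera calls.

### The job

Take the stack on the bench apart from the top down, one piece at a time, and put each piece upright and flat into its own place: the glass dust dome into the round hollow of the square wooden block, the small round tin into the small round tray, the large round tin into the large round tray, and the square box into the square tray. The dome is fragile, so lower it until it rests and let go gently; do not drop it or press it down hard, and leave the eye loupe and the blower where they stand.

Things in the scene. Friction and masses are not known exactly. Their poses are not given: they have to be found in the camera images.
- dome: Little clear glass dust dome, top of the stack: flat round foot 34 mm across, rounded glass body 22 mm high, then an upright black knob 14 mm in diameter and 18 mm high (total 40 mm; the knob's top is 40 mm above the origin). Take it by the knob. About 50 g. Origin: centre of its underside, z up.
- small_tin: Small round closed aluminium tin, 42 mm diameter, 26 mm high, plain straight side, under the dome. About 60 g. Origin: centre of its underside, z up.
- large_tin: Large round closed aluminium tin, 56 mm diameter, 26 mm high, plain straight side, under the small tin. About 90 g. Origin: centre of its underside, z up.
- square_box: Square closed light-wood box, 64 x 64 mm with a dark line round its sides, 30 mm high, bottom of the stack, standing on the bench. About 120 g. Origin: centre of its underside, z up, x and y parallel to its sides. The pieces of the stack lie loosely on one another, centred to within some 5 mm.
- dome_block: Place of the dome: fixed light-wood, grey-felt-floored block, 66 x 66 mm, 14 mm high, with a round flat-bottomed hollow 48 mm across and 5 mm deep in the middle of its top (floor of the hollow 9 mm above the bench). Origin: centre of its underside, on the bench; z up.
- small_round_tray: Place of the small tin: fixed light-wood, grey-felt-floored round tray, inside 56 mm across, outside 66 mm; floor 4 mm above the bench, top of the wall 9 mm above the bench, so keep fingertips above that. Origin: centre of its underside, on the bench; z up.
- large_round_tray: Place of the large tin: fixed light-wood, grey-felt-floored round tray, inside 70 mm across, outside 80 mm; floor 4 mm and top of the wall 9 mm above the bench. Origin: centre of its underside, on the bench; z up.
- square_tray: Place of the square box: fixed light-wood, grey-felt-floored square tray, inside 78 x 78 mm, outside 88 x 88 mm; floor 5 mm and top of the wall 9 mm above the bench. Its yaw varies and the box must be turned to match (any of the four quarter turns). Origin: centre of its underside, on the bench; z up, x and y parallel to its sides.
- loupe: Bystander: black eye loupe standing on the bench, 32 mm across, 34 mm high. Not to be disturbed. Origin: centre of its underside.
- blower: Bystander: reddish-brown pear-shaped rubber dust blower standing on the bench, nozzle up, 45 mm across, 66 mm high. Not to be disturbed. Origin: centre of its underside.

How it is judged:
By the outcome, as a careful person would: the job done as asked, in the order asked, and still so for the second after the job is handed in, with the robot touching nothing.
It also fails if it takes over 120 s, if anything falls off the work surface, if the arm or the gripper's body presses on something with over 40 N, if the wrist force passes 120 N, or if a joint passes its speed limit or range.

## Working session

There is one attempt and no reset: what is moved stays moved. The work goes in short steps, Python scripts to look and compute and a tool call to move; the robot and the scene stay as the last step left them, time stands still between calls to the robot, and variables do not carry over. Pictures are saved under pics/ and viewed, at most 16 in all, crops included, and the job is handed in when it is done.

Besides the shell and the picture viewer there is one more tool, called as a command line: name --argument value ..., lists and objects as JSON in quotes. play_rows: Moves the arm, as the interface text tells. Its arguments: {"type":"object","properties":{"steps":{"type":"array","items":{"type":"array","items":{"type":"array","items":{"type":"number"}}}},"force":{"type":"number"}},"required":["steps"]}

```bash
mkdir -p pics; ls
python3 - <<'E'
from cell import *
import cv2,numpy as np
o=get_obs();print({k:o[k] for k in("time_s","tool_pos","tool_rot","force","grip_width")})
ims=[]
for c in("scene","top"):
    r=read_camera(c);print(c,r["intrinsics"],np.round(r["view"],3).tolist())
    cv2.imwrite(f"pics/{c}0.png",r["frame"][:,:,::-1])
    for n in "dome small_tin large_tin square_box dome_block small_round_tray large_round_tray square_tray loupe blower".split():
        for s in silhouettes(c,n)[:2]: 
            print(c,n,round(s["p"],2),s["extent"],int(s["pixels"].sum()))
E
```

```text
pics
{'time_s': 0.0, 'tool_pos': array([ 0.28408722, -0.58401387,  0.22143626]), 'tool_rot': array([-1.79888852e+02,  5.19800376e-03,  2.59453847e+01]), 'force': array([-0.38333036, -0.35757841, -0.23938734]), 'grip_width': 0.08710928530556689}
scene [[603.19428385   0.         312.8615614 ]
 [  0.         603.19428385 236.38560513]
 [  0.           0.           1.        ]] [[0.727, 0.687, 0.004, -0.405], [-0.456, 0.478, 0.751, 0.203], [0.513, -0.548, 0.661, -1.42], [0.0, 0.0, 0.0, 1.0]]
scene dome 0.96 [275.6, 286.7, 300.9, 317.4] 443
scene small_tin 0.83 [280.3, 302.6, 303.9, 331.9] 400
scene large_tin 0.82 [273.5, 314.9, 308.0, 341.1] 492
scene large_tin 0.19 [277.0, 287.2, 302.6, 315.2] 455
scene square_box 0.88 [265.9, 323.6, 320.7, 360.5] 819
scene dome_block 0.6 [113.9, 286.2, 167.6, 325.2] 1362
scene small_round_tray 0.87 [242.9, 228.7, 273.1, 252.6] 704
scene large_round_tray 0.66 [360.8, 219.3, 398.2, 247.5] 939
scene square_tray 0.86 [332.1, 163.7, 387.8, 200.1] 1152
scene loupe 0.49 [304.6, 183.7, 317.9, 203.1] 257
scene blower 0.77 [359.2, 267.2, 387.0, 300.1] 642
top [
[... 278 characters left out ...]
189.2] 205
top dome 0.57 [384.7, 169.4, 411.1, 199.2] 282
top small_tin 0.67 [388.5, 168.0, 403.8, 189.1] 117
top large_tin 0.65 [385.5, 170.2, 411.0, 200.3] 276
top large_tin 0.53 [440.8, 283.9, 479.1, 319.0] 1064
top square_box 0.8 [377.6, 169.7, 416.0, 203.8] 390
top dome_block 0.77 [442.4, 281.0, 480.8, 318.1] 936
top dome_block 0.19 [248.1, 291.2, 266.8, 303.6] 160
top small_round_tray 0.86 [322.5, 274.5, 354.9, 302.9] 753
top large_round_tray 0.77 [238.4, 198.0, 274.4, 231.1] 993
top large_round_tray 0.4 [391.7, 165.5, 404.9, 190.6] 115
top square_tray 0.65 [181.1, 258.1, 220.8, 299.5] 1737
top loupe 0.74 [249.0, 290.0, 264.4, 301.6] 171
top blower 0.54 [310.0, 156.2, 335.2, 181.0] 348
```

View pics/scene0.png

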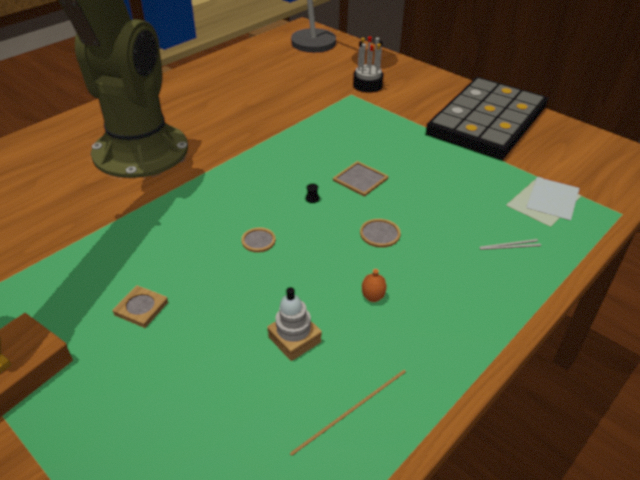

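View pics/top0.png

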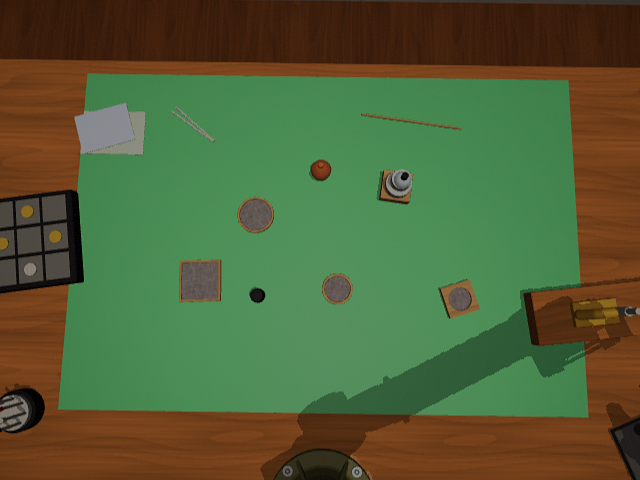

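The stack is at scene (294,320) / top (397,186), with the black knob at scene (290,294) / top (404,176). The dome block is at top (460,299), and the trays and bystanders agree with the networks.

```bash
cat > h.py <<'E'
from cell import *
import cv2,numpy as np
from scipy.optimize import least_squares
def proj(r,P):
    c=np.c_[P,np.ones(len(P))]@np.array(r["view"]).T
    x=np.c_[c[:,0],-c[:,1],-c[:,2]]@np.array(r["intrinsics"]).T
    return x[:,:2]/x[:,2:]
def unproj(r,uv,z):
    V=np.array(r["view"]);uv=np.atleast_2d(uv)
    d=np.c_[uv,np.ones(len(uv))]@np.linalg.inv(r["intrinsics"]).T*[1,-1,-1]@V[:3,:3]
    C=-V[:3,:3].T@V[:3,3]
    return C+d*((z-C[2])/d[:,2])[:,None]
a=np.linspace(0,2*np.pi,60,endpoint=False)
def circ(rad,z0,z1): return np.vstack([np.c_[rad*np.cos(a),rad*np.sin(a),0*a+z] for z in(z0,z1)])
def sq(s,z0,z1,yaw=0):
    c=s/2*np.array([[1,1],[1,-1],[-1,-1],[-1,1]]);t=np.radians(yaw)
    c=c@np.array([[np.cos(t),np.sin(t)],[-np.sin(t),np.cos(t)]])
    return np.vstack([np.c_[c,np.full(4,z)] for z in(z0,z1)])
def fit(views,shape,x0,yaw=False):
    """views: [(cam dict, bool mask)]; shape(yaw)->pts about origin; x0 (x,y,yaw). Compares mask convex hulls by support function."""
    D=np.c_[np.cos(a),np.sin(a)]
    obs=[]
    for r,m in views:
        k=max(cv2.findContours(m.astype(np.uint8),cv2.RETR_EXTERNAL,cv2.CHAIN_APPROX_NONE)[0],key=cv2.contourArea)[:,0]
        obs.append((k@D.T).max(0)+.3)
    def f(p):
        P=shape(p[2] if yaw else 0)+[p[0],p[1],0]
        return np.concatenate([(proj(r,P)@D.T).max(0)-o for (r,_),o in zip(views,obs)])
    best=None
    for y in ((0,15,30,45,60,75) if yaw else (0,)):
        s=least_squares(f,[x0[0],x0[1],y],loss="soft_l1",x_scale=[.01,.01,5])
        if best is None or s.cost<best.cost: best=s
    return best.x,np.sqrt(np.mean(best.fun**2))
SH=dict(dome_block=(lambda y:sq(.066,0,.014,y),True),small_round_tray=(lambda y:circ(.033,0,.009),False),
 large_round_tray=(lambda y:circ(.04,0,.009),False),square_tray=(lambda y:sq(.088,0,.009,y),True),
 loupe=(lambda y:circ(.016,0,.034),False))
E
python3 - <<'E'
from h import *
R={c:read_camera(c) for c in("scene","top")}
for n,(s,y) in SH.items():
    vs=[]
    for c in R:
        q=silhouettes(c,n)
        if q: vs.append((R[c],q[0]["pixels"]))
    ys,xs=np.nonzero(vs[-1][1]);x0=unproj(vs[-1][0],[xs.mean(),ys.mean()],.009)[0]
    for V in (vs,vs[:1],vs[1:]):
        p,e=fit(V,s,x0,y);print(n,p.round(4),round(e,2))
for c,u in(("scene",[290.5,290]),("top",[404.5,175])):print(c,unproj(R[c],u,.12))
# knob: dark pixels
for c,w in (("scene",(275,282,306,302)),("top",(392,165,416,188))):
    f=R[c]["frame"].max(2)[w[1]:w[3],w[0]:w[2]];print(c);print(f if c=="top" else f)
print(unproj(R["top"],[320,170],.03),unproj(R["scene"],[374,287],.03))
s=silhouettes("scene","square_box")[0]["pixels"];
cv2.imwrite("pics/s.png",cv2.resize(np.hstack([R["scene"]["frame"][270:370,250:350],R["top"]["frame"][150:250,350:450]])[:,:,::-1],None,fx=4,fy=4,interpolation=cv2.INTER_CUBIC))
E
```

```text
dome_block [ 0.4188 -0.2876 16.9589] 1.19
dome_block [ 0.4179 -0.288  16.7789] 0.72
dome_block [ 0.4204 -0.2857 17.4286] 1.21
small_round_tray [ 0.4367 -0.0296  0.    ] 0.38
small_round_tray [ 0.4367 -0.0296  0.    ] 0.38Traceback (most recent call last):
  File "<stdin>", line 10, in <module>
  File "h.py", line 31, in fit
    s=least_squares(f,[x0[0],x0[1],y],loss="soft_l1",x_scale=[.01,.01,5])
    return func(*args, **kwargs)
    vector_fun = VectorFunction(
        fun_wrapped,
    ...<6 lines>...
        workers=workers
    )
    self._update_fun()
    ~~~~~~~~~~~~~~~~^^
    self.f = self.fun_wrapped(xp_copy(self.x))
             ~~~~~~~~~~~~~~~~^^^^^^^^^^^^^^^^^
    return np.atleast_1d(self.fun(x))
                         ~~~~~~~~^^^
    return self.f(x, *self.args, **self.kwargs)
           ~~~~~~^^^^^^^^^^^^^^^^^^^^^^^^^^^^^^
  File "h.py", line 28, in f
    return np.concatenate([(proj(r,P)@D.T).max(0)-o for (r,_),o in zip(views,obs)])
           ~~~~~~~~~~~~~~^^^^^^^^^^^^^^^^^^^^^^^^^^^^^^^^^^^^^^^^^^^^^^^^^^^^^^^^^^
ValueError: need at least one array to concatenate
```

Run:
```python
from h import *
R={c:read_camera(c) for c in("scene","top")}
for n,(s,y) in SH.items():
    vs=[]
    for c in R:
        q=silhouettes(c,n)
        if q: vs.append((R[c],q[0]["pixels"]))
    ys,xs=np.nonzero(vs[-1][1]);x0=unproj(vs[-1][0],[xs.mean(),ys.mean()],.009)[0]
    for V in [vs]+[[v] for v in vs]:
        p,e=fit(V,s,x0,y);print(n,p.round(4),round(e,2))
def blob(c,w):
    f=R[c]["frame"].max(2)[w[1]:w[3],w[0]:w[2]]<70
    ys,xs=np.nonzero(f);print(c,len(xs),xs.min()+w[0],xs.max()+w[0],ys.min()+w[1],ys.max()+w[1]);return [xs.mean()+w[0],ys.mean()+w[1]]
for c,w in (("scene",(280,284,302,302)),("top",(396,168,412,184))):
    u=blob(c,w);print(u,unproj(R[c],u,.112))
print(unproj(R["top"],[320,170],.03),unproj(R["scene"],[374,287],.03))
cv2.imwrite("pics/s.png",cv2.resize(np.hstack([R["scene"]["frame"][270:370,250:350],R["top"]["frame"][150:250,350:450]])[:,:,::-1],None,fx=4,fy=4,interpolation=cv2.INTER_CUBIC))
```

```text
dome_block [ 0.419  -0.2874 17.5859] 1.11
dome_block [ 0.418  -0.2881 18.3999] 0.83
dome_block [ 0.42   -0.2856 17.2458] 0.98
small_round_tray [ 0.4369 -0.0276  0.    ] 0.63
small_round_tray [ 0.4362 -0.029   0.    ] 0.33
small_round_tray [ 0.4378 -0.0261  0.    ] 0.22
large_round_tray [0.5953 0.1525 0.    ] 0.74
large_round_tray [0.5948 0.1508 0.    ] 0.33
large_round_tray [0.5966 0.154  0.    ] 0.53
square_tray [ 0.4503  0.2679 92.9319] 0.5
square_tray [ 0.4503  0.2679 92.9319] 0.5
loupe [0.4206 0.1412 0.    ] 1.29
loupe [0.4217 0.1392 0.    ] 1.22
loupe [0.4206 0.1424 0.    ] 1.16
scene 77 287 293 288 299
[np.float64(290.038961038961), np.float64(293.2987012987013)] [[ 0.65642452 -0.1566288   0.112     ]]
top 47 401 408 172 179
[np.float64(404.4468085106383), np.float64(175.7872340425532)] [[ 0.65810598 -0.15634827  0.112     ]]
[[0.69063937 0.01372776 0.03      ]] [[0.69561626 0.0077284  0.03      ]]
```

View pics/s.png

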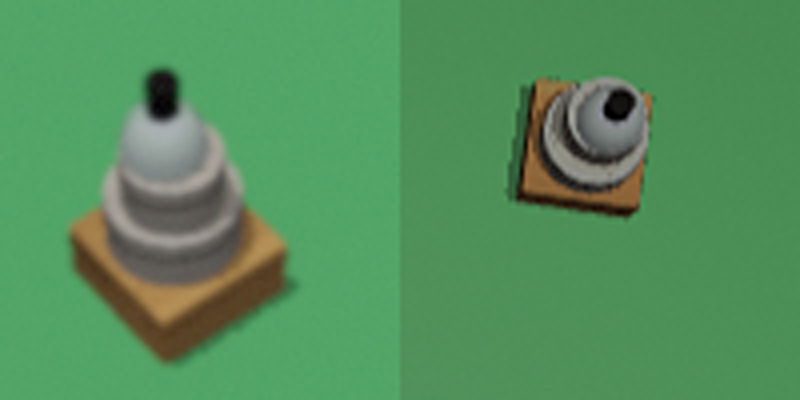

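```bash
cat > go.py <<'E'
import sys,json
from h import *
def go(x,y,z,yaw,n,w,o=None):
    o=o or get_obs();p=np.array(o["tool_pos"]);rpy=o["tool_rot"];a0=rpy[2]
    d=(yaw-a0+180)%360-180; D=np.array([x,y,z])-p; rows=[];c=np.array(p);t=a0
    for i in range(n):
        q=p+D*(i+1)/n-c;s,k=np.sin(np.radians(t)),np.cos(np.radians(t))
        l=np.round([k*q[0]+s*q[1],s*q[0]-k*q[1],-q[2]],3)
        c=c+[k*l[0]+s*l[1],s*l[0]-k*l[1],-l[2]]
        r=round(np.radians(a0+d*(i+1)/n-t)*-1,2);t-=np.degrees(r)
        rows.append([*map(float,l),0,0,float(r),w])
    print("at",p.round(4),np.round(rpy,2),"->",c.round(4),round(t,1));print(json.dumps(rows).replace(" ",""))
if __name__=="__main__": v=list(map(float,sys.argv[1:]));go(*v[:4],int(v[4]),v[5])
E
python3 go.py 0.657 -0.156 0.26 82 12 0.087
```

```text
at [ 0.2843 -0.5845  0.2226] [180.     0.    25.95] -> [ 0.6568 -0.1559  0.2596] 82.1
[[0.044,-0.019,-0.003,0,0,-0.08,0.087],[0.044,-0.015,-0.003,0,0,-0.08,0.087],[0.046,-0.011,-0.003,0,0,-0.08,0.087],[0.047,-0.007,-0.003,0,0,-0.09,0.087],[0.047,-0.004,-0.004,0,0,-0.08,0.087],[0.048,0.001,-0.003,0,0,-0.08,0.087],[0.047,0.004,-0.003,0,0,-0.08,0.087],[0.046,0.008,-0.003,0,0,-0.08,0.087],[0.046,0.011,-0.003,0,0,-0.08,0.087],[0.045,0.015,-0.003,0,0,-0.09,0.087],[0.043,0.02,-0.003,0,0,-0.08,0.087],[0.042,0.022,-0.003,0,0,-0.08,0.087]]
```

play_rows --steps '[[[0.044, -0.019, -0.003, 0, 0, -0.08, 0.087], [0.044, -0.015, -0.003, 0, 0, -0.08, 0.087], [0.046, -0.011, -0.003, 0, 0, -0.08, 0.087], [0.047, -0.007, -0.003, 0, 0, -0.09, 0.087], [0.047, -0.004, -0.004, 0, 0, -0.08, 0.087], [0.048, 0.001, -0.003, 0, 0, -0.08, 0.087], [0.047, 0.004, -0.003, 0, 0, -0.08, 0.087], [0.046, 0.008, -0.003, 0, 0, -0.08, 0.087], [0.046, 0.011, -0.003, 0, 0, -0.08, 0.087], [0.045, 0.015, -0.003, 0, 0, -0.09, 0.087], [0.043, 0.02, -0.003, 0, 0, -0.08, 0.087], [0.042, 0.022, -0.003, 0, 0, -0.08, 0.087]]]'

```text
time_s: 3.2
tool_pos: [0.6579, -0.1548, 0.2599]
tool_rot: [180.0, 0.0, 82.2]
force: [0.2, -0.4, 0.6]
grip_width: 0.087
grasp_force: 0.0
```

play_rows --steps '[[[0, 0, 0, 0, 0, 0, 0.087], [0, 0, 0, 0, 0, 0, 0.087], [0, 0, 0, 0, 0, 0, 0.087]]]'

```text
time_s: 3.5
tool_pos: [0.6561, -0.1577, 0.2593]
tool_rot: [-180.0, 0.1, 82.0]
force: [-0.3, -0.0, 0.9]
grip_width: 0.087
grasp_force: 0.0
```

Run:
```python
from h import *
o=get_obs();print(o["tool_pos"],o["tool_rot"])
r=read_camera("wrist");V=np.array(r["view"]);print(r["intrinsics"],V.round(3).tolist(),(-V[:3,:3].T@V[:3,3]).round(3))
cv2.imwrite("pics/w1.png",r["frame"][:,:,::-1])
for n in("dome","small_tin","large_tin","square_box"):
    for s in silhouettes("wrist",n)[:2]: print(n,s["p"],s["extent"])
```

```text
[ 0.65610184 -0.1577101   0.25927375] [-1.79959032e+02  8.35781904e-02  8.19591085e+01]
[[371.69136204   0.         314.63678546]
 [  0.         371.69136204 239.62142723]
 [  0.           0.           1.        ]] [[0.99, -0.14, -0.002, -0.672], [0.133, 0.944, -0.301, 0.109], [0.044, 0.298, 0.954, -0.409], [0.0, 0.0, 0.0, 1.0]] [ 0.669 -0.075  0.421]
dome 0.58 [300.0, 196.2, 335.8, 234.5]
small_tin 0.78 [301.4, 187.0, 343.3, 229.1]
large_tin 0.78 [290.2, 173.8, 348.1, 224.5]
square_box 0.56 [289.3, 165.1, 346.5, 229.4]
```

View pics/w1.png

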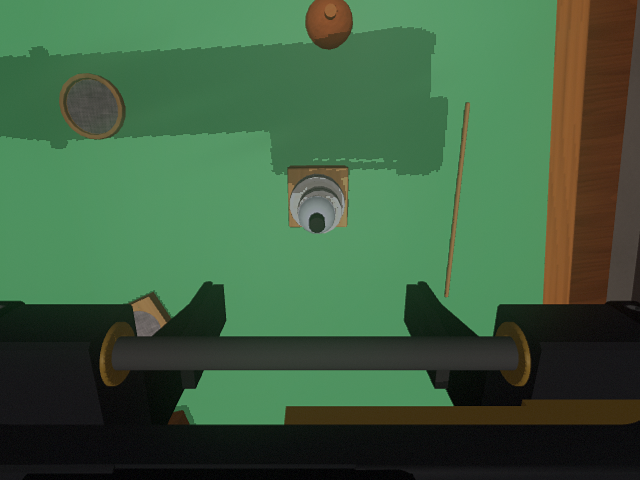

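The wrist view shows the knob at about (317,222), the box square at (318,197), and the blower at (329,20), well clear.

Run:
```python
from h import *
r=read_camera("wrist")
f=r["frame"].max(2)[208:236,302:334]<75
n,l,st,ce=cv2.connectedComponentsWithStats(f.astype(np.uint8));i=1+st[1:,4].argmax();print(st[i],ce[i]+[302,208])
top=[ce[i][0]+302, 208+st[i][1]+st[i][3]-1-st[i][2]/2]
print(top,unproj(r,ce[i]+[302,208],.114),unproj(r,top,.122))
# box corners: wood-coloured
h=cv2.cvtColor(r["frame"],cv2.COLOR_RGB2HSV);m=((h[...,0]<28)&(h[...,1]>70));w=np.zeros_like(m);w[155:240,280:360]=1
m=(m&w).astype(np.uint8);c=np.vstack(cv2.findContours(m,cv2.RETR_EXTERNAL,0)[0])[:,0]
P=unproj(r,c.astype(float),.03);rect=cv2.minAreaRect((P[:,:2]*1000).astype(np.float32));print("box",rect)
q=[get_obs()["tool_pos"] for _ in range(5)];print(np.round(q,4))
```

```text
[  7   5  16  20 256] [316.296875   222.78515625]
[np.float64(316.296875), np.float64(224.0)] [[ 0.65853374 -0.1558165   0.114     ]] [[ 0.65865788 -0.15474743  0.122     ]][ WARN:0@0.602] global contours_new.cpp:654 findContours Chain code output is an experimental feature and might change in future!
Traceback (most recent call last):
  File "h.py", line 10, in unproj
    d=np.c_[uv,np.ones(len(uv))]@np.linalg.inv(r["intrinsics"]).T*[1,-1,-1]@V[:3,:3]
      ~~~~~~~~~~~~~~~~~~~~~~~~~~^~~~~~~~~~~~~~~~~~~~~~~~~~~~~~~~~
ValueError: matmul: Input operand 1 has a mismatch in its core dimension 0, with gufunc signature (n?,k),(k,m?)->(n?,m?) (size 3 is different from 327)
```

```bash
python3 - <<'E'
from h import *
q=np.array([get_obs()["tool_pos"] for _ in range(3)]);print(np.round(q,4))
q=[]
for i in range(6): read_camera("wrist");q.append(get_obs()["tool_pos"])
print(np.round(q,4))
E
python3 go.py 0.658 -0.1555 0.13 82 5 0.05
```

```text
[[ 0.6563 -0.1571  0.2598]
 [ 0.6563 -0.1571  0.2598]
 [ 0.6563 -0.1571  0.2598]]
[[ 0.6564 -0.1567  0.2597]
 [ 0.6565 -0.1565  0.2597]
 [ 0.6566 -0.1563  0.2597]
 [ 0.6567 -0.1561  0.2596]
 [ 0.6567 -0.1561  0.2596]
 [ 0.6567 -0.1559  0.2596]]
at [ 0.6567 -0.1559  0.2596] [180.     0.    82.09] -> [ 0.6579 -0.1551  0.1296] 82.1
[[0.0,0.0,0.026,0,0,0.0,0.05],[0.0,0.0,0.026,0,0,0.0,0.05],[0.0,0.001,0.026,0,0,0.0,0.05],[0.0,-0.0,0.026,0,0,0.0,0.05],[0.001,0.0,0.026,0,0,0.0,0.05]]
```

play_rows --steps '[[[0, 0, 0.026, 0, 0, 0, 0.05], [0, 0, 0.026, 0, 0, 0, 0.05], [0, 0.001, 0.026, 0, 0, 0, 0.05], [0, 0, 0.026, 0, 0, 0, 0.05], [0, 0, 0.012, 0, 0, 0, 0.05], [0, 0, 0.01, 0, 0, 0, 0.05], [0, 0, 0, 0, 0, 0, 0.05], [0, 0, 0, 0, 0, 0, 0.05], [0, 0, 0, 0, 0, 0, 0.05]]]'

```text
time_s: 5.0
tool_pos: [0.6587, -0.1562, 0.1351]
tool_rot: [179.9, 0.0, 82.1]
force: [0.5, -0.1, -0.1]
grip_width: 0.0502
grasp_force: 0.0
```

Run:
```python
from h import *
o=get_obs();print(o["tool_pos"],o["force"],o["grip_width"])
r=read_camera("wrist")
s=read_camera("scene")
a_=cv2.resize(r["frame"][170:350,200:440],(480,360)); b=cv2.resize(s["frame"][240:330,250:340],(320,360)[:2])
cv2.imwrite("pics/w2.png",np.hstack([a_,b])[:,:,::-1])
```

```text
[ 0.65868835 -0.15617737  0.13511989] [ 0.45015957 -0.08228849 -0.12734243] 0.050231639662970416
```

View pics/w2.png

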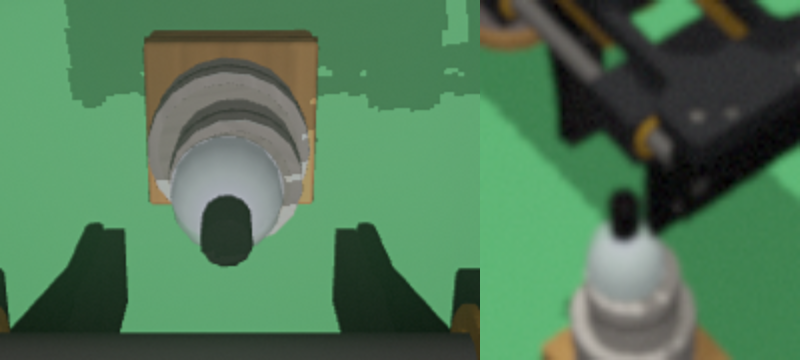

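The knob, at crop (227,230), is centred between the fingers (127 and 334).

play_rows --steps '[[[0, 0, 0.01, 0, 0, 0, 0.05], [0, 0, 0.01, 0, 0, 0, 0.05], [0, 0, 0.006, 0, 0, 0, 0.05], [0, 0, 0.003, 0, 0, 0, 0.05], [0, 0, 0, 0, 0, 0, 0.03], [0, 0, 0, 0, 0, 0, 0.02], [0, 0, 0, 0, 0, 0, 0.01], [0, 0, 0, 0, 0, 0, 0.008], [0, 0, 0, 0, 0, 0, 0.008], [0, 0, 0, 0, 0, 0, 0.008]]]' --force 8

```text
time_s: 6.1
tool_pos: [0.6579, -0.1561, 0.1048]
tool_rot: [180.0, 0.0, 82.1]
force: [-0.5, -0.1, 0.9]
grip_width: 0.0139
grasp_force: 8.0
```

play_rows --steps '[[[0, 0, -0.005, 0, 0, 0, 0.008], [0, 0, -0.015, 0, 0, 0, 0.008], [0, 0, -0.02, 0, 0, 0, 0.008], [0, 0, -0.015, 0, 0, 0, 0.008], [0, 0, -0.005, 0, 0, 0, 0.008], [0, 0, 0, 0, 0, 0, 0.008]]]' --force 10

```text
time_s: 6.7
tool_pos: [0.6584, -0.1562, 0.1661]
tool_rot: [179.9, 0.0, 82.1]
force: [0.0, 0.9, -1.7]
grip_width: 0.0133
grasp_force: 10.0
```

```bash
python3 go.py 0.419 -0.287 0.12 82 11 0.008
```

```text
at [ 0.6584 -0.1562  0.1661] [1.7987e+02 2.0000e-02 8.2090e+01] -> [ 0.4191 -0.2875  0.1201] 82.1
[[-0.015,-0.02,0.004,0,0,0.0,0.008],[-0.015,-0.02,0.004,0,0,0.0,0.008],[-0.014,-0.02,0.005,0,0,0.0,0.008],[-0.015,-0.02,0.004,0,0,0.0,0.008],[-0.015,-0.02,0.004,0,0,0.0,0.008],[-0.015,-0.02,0.004,0,0,0.0,0.008],[-0.014,-0.019,0.004,0,0,0.0,0.008],[-0.015,-0.02,0.004,0,0,0.0,0.008],[-0.015,-0.02,0.005,0,0,0.0,0.008],[-0.015,-0.02,0.004,0,0,0.0,0.008],[-0.015,-0.02,0.004,0,0,0.0,0.008]]
```

play_rows --steps '[[[-0.008, -0.01, 0, 0, 0, 0, 0.008], [-0.015, -0.02, 0.004, 0, 0, 0, 0.008], [-0.016, -0.023, 0.005, 0, 0, 0, 0.008], [-0.017, -0.023, 0.005, 0, 0, 0, 0.008], [-0.017, -0.023, 0.005, 0, 0, 0, 0.008], [-0.017, -0.023, 0.005, 0, 0, 0, 0.008], [-0.017, -0.023, 0.005, 0, 0, 0, 0.008], [-0.017, -0.023, 0.005, 0, 0, 0, 0.008], [-0.016, -0.023, 0.005, 0, 0, 0, 0.008], [-0.015, -0.018, 0.005, 0, 0, 0, 0.008], [-0.008, -0.01, 0.002, 0, 0, 0, 0.008], [0, 0, 0, 0, 0, 0, 0.008]]]'

```text
time_s: 7.9
tool_pos: [0.4158, -0.2885, 0.1177]
tool_rot: [-179.9, -0.0, 81.9]
force: [0.6, -0.0, 0.1]
grip_width: 0.0135
grasp_force: 10.0
```

play_rows --steps '[[[0, 0, 0, 0, 0, 0, 0.008], [0, 0, 0, 0, 0, 0, 0.008], [0, 0, 0, 0, 0, 0, 0.008], [0, 0, 0, 0, 0, 0, 0.008]]]'

```text
time_s: 8.3
tool_pos: [0.4192, -0.2868, 0.1186]
tool_rot: [180.0, -0.0, 82.2]
force: [-0.4, 0.2, -0.2]
grip_width: 0.0133
grasp_force: 10.0
```

Run:
```python
from h import *
o=get_obs();print(o["tool_pos"],o["tool_rot"],o["force"],o["grip_width"])
r=read_camera("wrist");t=read_camera("top");s=read_camera("scene")
for c,R in(("wrist",r),("scene",s),("top",t)):
    q=silhouettes(c,"dome_block")
    if q and q[0]["p"]>.3: print(c,q[0]["p"],q[0]["extent"],fit([(R,q[0]["pixels"])],SH["dome_block"][0],[.419,-.287],True))
A=r["frame"].copy()
for rad,z,x,y in((.024,.014,.419,-.287),(.017,.097,o["tool_pos"][0],o["tool_pos"][1])):
    cv2.polylines(A,[proj(r,circ(rad,z,z)[:60]+[x,y,0]).astype(np.int32)],True,(255,0,0))
b=cv2.resize(s["frame"][230:350,80:200],(480,480))
cv2.imwrite("pics/w3.png",cv2.resize(np.hstack([A[:480,100:500],b[:, :400]]),(800,480))[:,:,::-1])
```

```text
[ 0.41921925 -0.28681757  0.11862635] [ 1.79982111e+02 -7.10474012e-03  8.21815211e+01] [-0.37845028  0.24803373 -0.18680015] 0.013301866538505883
wrist 0.61 [257.6, 177.7, 373.0, 271.4] (array([ 0.42004282, -0.2857553 , 17.35420798]), np.float64(6.438056266147201))
scene 0.85 [109.6, 285.4, 167.7, 326.7] (array([ 0.41820984, -0.28815872, 17.9574976 ]), np.float64(0.5539701226574314))
top 0.9 [438.8, 284.4, 467.4, 318.4] (array([ 0.4195384 , -0.27886993, 17.1937226 ]), np.float64(4.893639955044754))
```

View pics/w3.png

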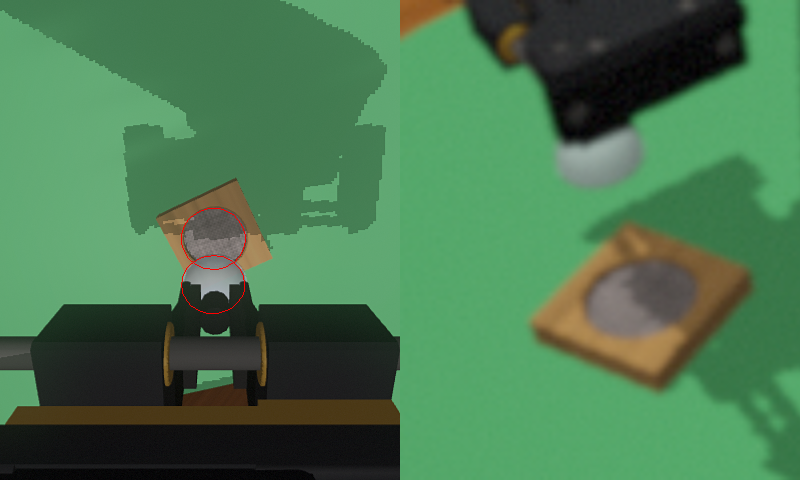

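The overlay ring sits on the hollow at (214,238) and the dome hangs straight at (213,280), so I lower it.

play_rows --steps '[[[0, 0, 0.01, 0, 0, 0, 0.008], [0, 0, 0.02, 0, 0, 0, 0.008], [0, 0, 0.02, 0, 0, 0, 0.008], [0, 0, 0.016, 0, 0, 0, 0.008], [0, 0, 0.01, 0, 0, 0, 0.008], [0, 0, 0.005, 0, 0, 0, 0.008], [0, 0, 0, 0, 0, 0, 0.008], [0, 0, 0, 0, 0, 0, 0.008], [0, 0, 0, 0, 0, 0, 0.008], [0, 0, 0, 0, 0, 0, 0.008]]]'

```text
time_s: 9.6
tool_pos: [0.4189, -0.2877, 0.0382]
tool_rot: [179.9, 0.0, 82.1]
force: [0.3, 0.6, -1.0]
grip_width: 0.0138
grasp_force: 10.0
```

play_rows --steps '[[[0, 0, 0.001, 0, 0, 0, 0.008], [0, 0, 0.001, 0, 0, 0, 0.008], [0, 0, 0.001, 0, 0, 0, 0.008], [0, 0, 0, 0, 0, 0, 0.008], [0, 0, 0, 0, 0, 0, 0.008]]]'

```text
time_s: 10.1
tool_pos: [0.4184, -0.2874, 0.0345]
tool_rot: [-180.0, -0.0, 82.1]
force: [0.8, -0.8, -0.5]
grip_width: 0.0131
grasp_force: 10.0
```

play_rows --steps '[[[0, 0, 0.001, 0, 0, 0, 0.008], [0, 0, 0, 0, 0, 0, 0.008], [0, 0, 0, 0, 0, 0, 0.008]]]'

```text
time_s: 10.4
tool_pos: [0.4184, -0.2874, 0.0335]
tool_rot: [-180.0, 0.0, 82.1]
force: [0.8, 0.2, -0.5]
grip_width: 0.0136
grasp_force: 10.0
```

play_rows --steps '[[[0, 0, 0.001, 0, 0, 0, 0.008], [0, 0, 0, 0, 0, 0, 0.008], [0, 0, 0, 0, 0, 0, 0.008]]]'

```text
time_s: 10.7
tool_pos: [0.4184, -0.2874, 0.0325]
tool_rot: [-180.0, 0.0, 82.1]
force: [0.1, 0.6, -0.3]
grip_width: 0.0135
grasp_force: 10.0
```

play_rows --steps '[[[0, 0, 0.001, 0, 0, 0, 0.008], [0, 0, 0, 0, 0, 0, 0.008], [0, 0, 0, 0, 0, 0, 0.008]]]'

```text
time_s: 11.0
tool_pos: [0.4185, -0.2875, 0.0317]
tool_rot: [180.0, 0.0, 82.1]
force: [0.2, 0.3, 0.7]
grip_width: 0.0137
grasp_force: 10.0
```

play_rows --steps '[[[0, 0, 0.0005, 0, 0, 0, 0.008], [0, 0, 0, 0, 0, 0, 0.008], [0, 0, 0, 0, 0, 0, 0.008]]]'

```text
time_s: 11.3
tool_pos: [0.4186, -0.2875, 0.0316]
tool_rot: [180.0, 0.0, 82.1]
force: [-0.7, 0.5, 4.2]
grip_width: 0.0132
grasp_force: 10.0
```

play_rows --steps '[[[0, 0, -0.0005, 0, 0, 0, 0.008], [0, 0, 0, 0, 0, 0, 0.012], [0, 0, 0, 0, 0, 0, 0.016], [0, 0, 0, 0, 0, 0, 0.02], [0, 0, 0, 0, 0, 0, 0.028], [0, 0, 0, 0, 0, 0, 0.036], [0, 0, -0.01, 0, 0, 0, 0.045], [0, 0, -0.03, 0, 0, 0, 0.05], [0, 0, -0.04, 0, 0, 0, 0.06], [0, 0, -0.04, 0, 0, 0, 0.087], [0, 0, -0.04, 0, 0, 0, 0.087], [0, 0, -0.02, 0, 0, 0, 0.087]]]' --force 5

```text
time_s: 12.5
tool_pos: [0.4199, -0.2881, 0.2164]
tool_rot: [179.7, 0.2, 82.1]
force: [0.2, 0.2, 0.4]
grip_width: 0.074
grasp_force: 0.0
```

```bash
python3 - <<'E'
from h import *
r=read_camera("wrist");s=read_camera("scene")
cv2.imwrite("pics/w4.png",np.hstack([r["frame"][100:340,180:460],cv2.resize(s["frame"][250:340,90:190],(267,240))])[:,:,::-1])
E
python3 go.py 0.658 -0.157 0.25 82 9 0.087
```

```text
at [ 0.4204 -0.2885  0.2161] [179.61   0.24  82.1 ] -> [ 0.6578 -0.1569  0.2501] 82.1
[[0.018,0.024,-0.004,0,0,0.0,0.087],[0.018,0.024,-0.004,0,0,0.0,0.087],[0.018,0.024,-0.003,0,0,0.0,0.087],[0.018,0.025,-0.004,0,0,0.0,0.087],[0.019,0.024,-0.004,0,0,0.0,0.087],[0.018,0.024,-0.004,0,0,0.0,0.087],[0.018,0.024,-0.003,0,0,0.0,0.087],[0.018,0.024,-0.004,0,0,0.0,0.087],[0.018,0.024,-0.004,0,0,0.0,0.087]]
```

View pics/w4.png

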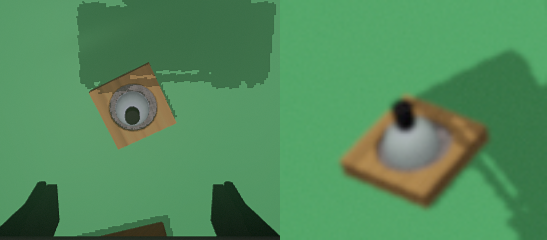

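The dome stands upright in the hollow, at (132,107) in the wrist crop. Next is the small tin.

play_rows --steps '[[[0.018, 0.024, -0.004, 0, 0, 0, 0.087], [0.018, 0.024, -0.004, 0, 0, 0, 0.087], [0.018, 0.025, -0.003, 0, 0, 0, 0.087], [0.018, 0.025, -0.004, 0, 0, 0, 0.087], [0.019, 0.024, -0.004, 0, 0, 0, 0.087], [0.018, 0.024, -0.004, 0, 0, 0, 0.087], [0.018, 0.024, -0.003, 0, 0, 0, 0.087], [0.018, 0.024, -0.004, 0, 0, 0, 0.087], [0.018, 0.024, -0.004, 0, 0, 0, 0.087], [0, 0, 0, 0, 0, 0, 0.087], [0, 0, 0, 0, 0, 0, 0.087], [0, 0, 0, 0, 0, 0, 0.087]]]'

```text
time_s: 13.8
tool_pos: [0.6556, -0.1571, 0.2448]
tool_rot: [-179.9, 0.1, 82.0]
force: [-0.4, 0.0, -0.4]
grip_width: 0.0871
grasp_force: 0.0
```

Run:
```python
from h import *
[read_camera("wrist") for _ in range(4)]
R={c:read_camera(c) for c in("wrist","scene","top")};r=R["wrist"]
o=get_obs();print(o["tool_pos"],o["tool_rot"])
x0=[.658,-.157]
for n,f,y in(("small_tin",lambda y:circ(.021,.056,.082),0),("large_tin",lambda y:circ(.028,.03,.056),0),("square_box",lambda y:sq(.064,0,.03,y),1)):
  for c in R:
    q=silhouettes(c,n)
    if q: print(n,c,round(q[0]["p"],2),q[0]["extent"],[np.round(v,4) for v in fit([(R[c],q[0]["pixels"])],f,x0,y)])
A=cv2.resize(r["frame"][130:280,220:420],None,fx=4,fy=4,interpolation=cv2.INTER_CUBIC)
for P in(circ(.021,.082,.082)[:60],circ(.028,.056,.056)[:60],sq(.064,.03,.03)[:4]):
    cv2.polylines(A,[((proj(r,P+[.658,-.1565,0])-[220,130])*4+2).astype(np.int32)],True,(255,0,0))
cv2.imwrite("pics/w5.png",A[:,:,::-1])
```

```text
[ 0.65645631 -0.15645351  0.2457936 ] [1.79985474e+02 2.83873630e-02 8.20506124e+01]
small_tin wrist 0.79 [297.8, 190.1, 343.3, 239.3] [array([ 0.6615, -0.1546,  0.    ]), np.float64(0.928)]
small_tin scene 0.6 [282.0, 299.6, 305.9, 328.3] [array([ 0.6606, -0.1571,  0.    ]), np.float64(0.3312)]
large_tin wrist 0.64 [289.8, 176.3, 349.9, 230.6] [array([ 0.6593, -0.1516,  0.    ]), np.float64(3.4169)]
large_tin scene 0.84 [273.6, 315.8, 307.5, 343.1] [array([ 0.6596, -0.1561,  0.    ]), np.float64(2.7219)]
large_tin top 0.47 [383.7, 170.1, 405.6, 198.7] [array([ 0.6563, -0.1478,  0.    ]), np.float64(3.6472)]
square_box wrist 0.66 [287.4, 166.1, 349.2, 230.2] [array([ 0.6607, -0.1507, -7.784 ]), np.float64(5.3974)]
square_box scene 0.67 [267.6, 322.9, 319.9, 361.8] [array([ 0.6594, -0.1546, 82.3435]), np.float64(4.1868)]
square_box top 0.78 [376.1, 169.5, 412.2, 202.8] [array([ 0.6601, -0.1502, 84.0544]), np.float64(4.9541)]
```

View pics/w5.png

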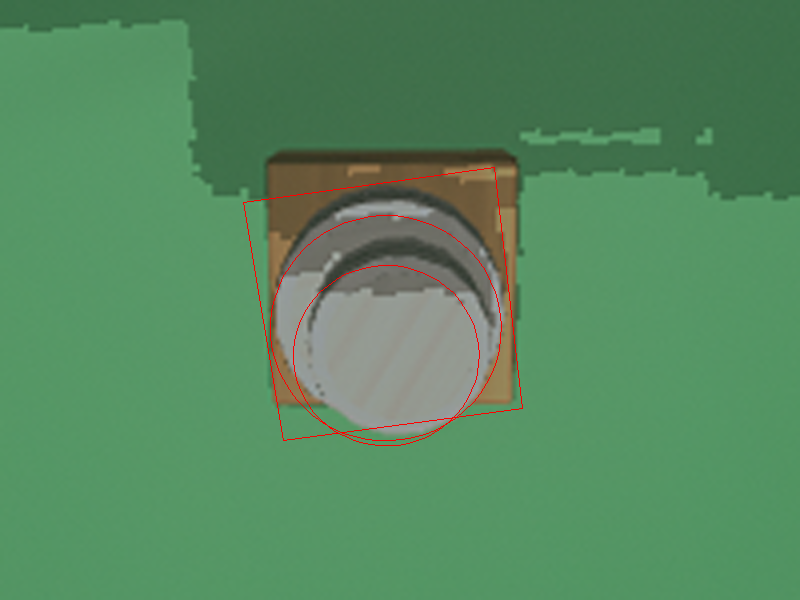

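The wrist crop shows the small tin's top centred at about (402,344), giving (0.661, -0.1555). The box is yawed about -8°.

play_rows --steps '[[[0.002, 0.004, 0.015, 0, 0, 0, 0.075], [0, 0, 0.03, 0, 0, 0, 0.075], [0, 0, 0.035, 0, 0, 0, 0.075], [0, 0, 0.035, 0, 0, 0, 0.075], [0, 0, 0.03, 0, 0, 0, 0.075], [0, 0, 0.02, 0, 0, 0, 0.075], [0, 0, 0.008, 0, 0, 0, 0.075], [0, 0, 0, 0, 0, 0, 0.075], [0, 0, 0, 0, 0, 0, 0.075], [0, 0, 0, 0, 0, 0, 0.075], [0, 0, 0, 0, 0, 0, 0.075]]]'

```text
time_s: 15.7
tool_pos: [0.6619, -0.1546, 0.074]
tool_rot: [179.9, 0.0, 82.1]
force: [0.4, -0.3, 0.6]
grip_width: 0.0746
grasp_force: 0.0
```

play_rows --steps '[[[0, -0.001, 0.008, 0, 0, 0, 0.07], [0, 0, 0, 0, 0, 0, 0.06], [0, 0, 0, 0, 0, 0, 0.055], [0, 0, 0, 0, 0, 0, 0.05], [0, 0, 0, 0, 0, 0, 0.046], [0, 0, 0, 0, 0, 0, 0.043], [0, 0, 0, 0, 0, 0, 0.04], [0, 0, 0, 0, 0, 0, 0.036], [0, 0, 0, 0, 0, 0, 0.036], [0, 0, 0, 0, 0, 0, 0.036]]]' --force 10

```text
time_s: 16.7
tool_pos: [0.6602, -0.1544, 0.0646]
tool_rot: [180.0, 0.0, 82.1]
force: [-0.5, -0.6, -0.1]
grip_width: 0.0415
grasp_force: 10.0
```

play_rows --steps '[[[0, 0, -0.005, 0, 0, 0, 0.036], [0, 0, -0.015, 0, 0, 0, 0.036], [0, 0, -0.025, 0, 0, 0, 0.036], [0, 0, -0.015, 0, 0, 0, 0.036], [0, 0, -0.005, 0, 0, 0, 0.036], [0, 0, 0, 0, 0, 0, 0.036]]]' --force 12

```text
time_s: 17.3
tool_pos: [0.6606, -0.1544, 0.1309]
tool_rot: [179.9, 0.0, 82.1]
force: [-0.0, 0.6, 0.0]
grip_width: 0.0418
grasp_force: 12.0
```

```bash
python3 go.py 0.437 -0.0276 0.10 82 10 0.036
```

```text
at [ 0.6606 -0.1544  0.1309] [1.7988e+02 3.0000e-02 8.2100e+01] -> [ 0.437  -0.0275  0.0999] 82.1
[[0.009,-0.024,0.003,0,0,0.0,0.036],[0.01,-0.024,0.003,0,0,0.0,0.036],[0.009,-0.024,0.003,0,0,0.0,0.036],[0.01,-0.024,0.003,0,0,0.0,0.036],[0.009,-0.023,0.003,0,0,0.0,0.036],[0.01,-0.024,0.004,0,0,0.0,0.036],[0.009,-0.024,0.003,0,0,0.0,0.036],[0.01,-0.024,0.003,0,0,0.0,0.036],[0.009,-0.024,0.003,0,0,0.0,0.036],[0.01,-0.024,0.003,0,0,0.0,0.036]]
```

play_rows --steps '[[[0.005, -0.012, 0, 0, 0, 0, 0.036], [0.01, -0.024, 0.002, 0, 0, 0, 0.036], [0.01, -0.026, 0.003, 0, 0, 0, 0.036], [0.01, -0.026, 0.003, 0, 0, 0, 0.036], [0.01, -0.026, 0.004, 0, 0, 0, 0.036], [0.01, -0.026, 0.004, 0, 0, 0, 0.036], [0.01, -0.026, 0.004, 0, 0, 0, 0.036], [0.01, -0.026, 0.004, 0, 0, 0, 0.036], [0.01, -0.025, 0.004, 0, 0, 0, 0.036], [0.008, -0.015, 0.003, 0, 0, 0, 0.036], [0.002, -0.007, 0, 0, 0, 0, 0.036], [0, 0, 0, 0, 0, 0, 0.036]]]'

```text
time_s: 18.5
tool_pos: [0.4355, -0.0274, 0.0982]
tool_rot: [-180.0, 0.0, 82.1]
force: [0.7, 0.3, -0.5]
grip_width: 0.0417
grasp_force: 12.0
```

play_rows --steps '[[[0, 0, 0, 0, 0, 0, 0.036], [0, 0, 0, 0, 0, 0, 0.036], [0, 0, 0, 0, 0, 0, 0.036], [0, 0, 0, 0, 0, 0, 0.036], [0, 0, 0, 0, 0, 0, 0.036]]]'

```text
time_s: 19.0
tool_pos: [0.4365, -0.0275, 0.0985]
tool_rot: [-180.0, -0.0, 82.1]
force: [0.4, -0.5, -0.0]
grip_width: 0.0416
grasp_force: 12.0
```

Run:
```python
from h import *
o=get_obs();print(o["tool_pos"],o["tool_rot"],o["force"],o["grip_width"])
r=read_camera("wrist");h=cv2.cvtColor(r["frame"],cv2.COLOR_RGB2HSV)
q=silhouettes("wrist","small_round_tray")
if q: print(q[0]["p"],q[0]["extent"],fit([(r,q[0]["pixels"])],SH["small_round_tray"][0],[.437,-.0276]))
A=r["frame"].copy();p=o["tool_pos"]
for P in(circ(.033,.009,.009)[:60]+[.437,-.0276,0],circ(.028,.009,.009)[:60]+[.437,-.0276,0],circ(.021,p[2]-.0095,0)[:60]+[p[0],p[1],0]):
    cv2.polylines(A,[proj(r,P).astype(np.int32)],True,(255,0,0))
cv2.imwrite("pics/w6.png",cv2.resize(A[120:320,190:450],None,fx=3,fy=3)[:,:,::-1])
```

```text
[ 0.43653141 -0.02746935  0.09848688] [-1.79992629e+02 -1.02093914e-02  8.20855194e+01] [ 0.38654394 -0.45816444 -0.02309786] 0.04156433929350388
0.82 [270.5, 195.5, 362.0, 271.6] (array([ 0.43803693, -0.02538869,  0.        ]), np.float64(3.3544827775108956))
```

View pics/w6.png

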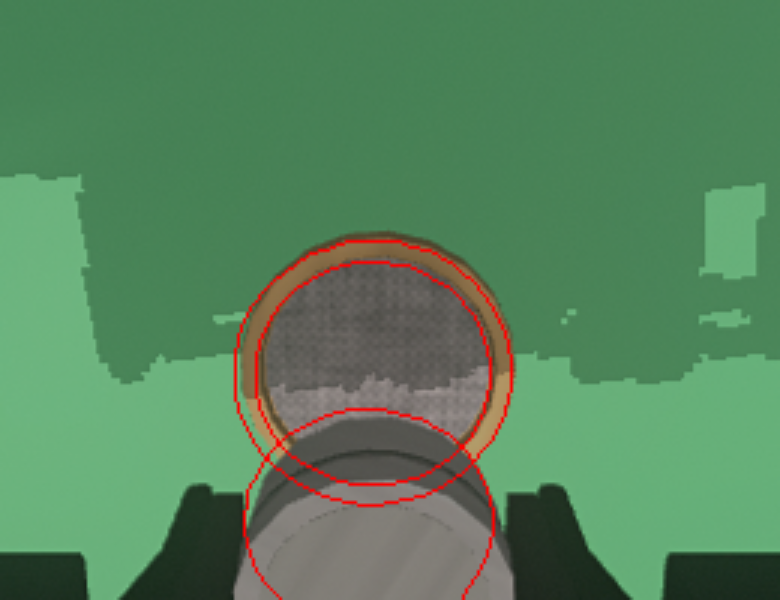

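The tray rim is centred at (377,370), within about 1 mm of the estimate. The tin sits about 2 mm toward -y in the fingers, so I shift and lower.

play_rows --steps '[[[0.002, 0, 0.01, 0, 0, 0, 0.036], [0, 0, 0.02, 0, 0, 0, 0.036], [0, 0, 0.02, 0, 0, 0, 0.036], [0, 0, 0.017, 0, 0, 0, 0.036], [0, 0, 0.01, 0, 0, 0, 0.036], [0, 0, 0.004, 0, 0, 0, 0.036], [0, 0, 0.001, 0, 0, 0, 0.036], [0, 0, 0, 0, 0, 0, 0.036], [0, 0, 0, 0, 0, 0, 0.036], [0, 0, 0, 0, 0, 0, 0.036]]]'

```text
time_s: 20.1
tool_pos: [0.4372, -0.0256, 0.0171]
tool_rot: [179.9, 0.0, 82.1]
force: [-0.7, 0.9, -0.8]
grip_width: 0.0418
grasp_force: 12.0
```

play_rows --steps '[[[0, 0, 0.001, 0, 0, 0, 0.036], [0, 0, 0, 0, 0, 0, 0.036], [0, 0, 0, 0, 0, 0, 0.036]]]'

```text
time_s: 20.4
tool_pos: [0.4366, -0.0254, 0.0156]
tool_rot: [180.0, 0.0, 82.1]
force: [-0.5, -0.9, -0.8]
grip_width: 0.0417
grasp_force: 12.0
```

play_rows --steps '[[[0, 0, 0.001, 0, 0, 0, 0.036], [0, 0, 0, 0, 0, 0, 0.036], [0, 0, 0, 0, 0, 0, 0.036]]]'

```text
time_s: 20.7
tool_pos: [0.4366, -0.0254, 0.0145]
tool_rot: [-180.0, 0.0, 82.1]
force: [-0.4, -0.6, -0.6]
grip_width: 0.0418
grasp_force: 12.0
```

play_rows --steps '[[[0, 0, 0.001, 0, 0, 0, 0.036], [0, 0, 0, 0, 0, 0, 0.036], [0, 0, 0, 0, 0, 0, 0.036]]]'

```text
time_s: 21.0
tool_pos: [0.4366, -0.0254, 0.0135]
tool_rot: [-180.0, 0.0, 82.1]
force: [-0.6, 0.2, -0.3]
grip_width: 0.0415
grasp_force: 12.0
```

play_rows --steps '[[[0, 0, 0.001, 0, 0, 0, 0.036], [0, 0, 0, 0, 0, 0, 0.036], [0, 0, 0, 0, 0, 0, 0.036]]]'

```text
time_s: 21.3
tool_pos: [0.4367, -0.0254, 0.0126]
tool_rot: [180.0, 0.0, 82.1]
force: [-0.0, -0.5, -0.0]
grip_width: 0.0418
grasp_force: 12.0
```

play_rows --steps '[[[0, 0, 0.0005, 0, 0, 0, 0.036], [0, 0, 0, 0, 0, 0, 0.036], [0, 0, 0, 0, 0, 0, 0.036]]]'

```text
time_s: 21.6
tool_pos: [0.4367, -0.0254, 0.0125]
tool_rot: [-180.0, 0.0, 82.1]
force: [-2.5, 0.5, 4.3]
grip_width: 0.0417
grasp_force: 12.0
```

Contact, so I release gently and rise.

play_rows --steps '[[[0, 0, 0, 0, 0, 0, 0.04], [0, 0, 0, 0, 0, 0, 0.043], [0, 0, 0, 0, 0, 0, 0.047], [0, 0, 0, 0, 0, 0, 0.055], [0, 0, 0, 0, 0, 0, 0.06], [0, 0, -0.005, 0, 0, 0, 0.06], [0, 0, -0.02, 0, 0, 0, 0.065], [0, 0, -0.04, 0, 0, 0, 0.07], [0, 0, -0.045, 0, 0, 0, 0.087], [0, 0, -0.045, 0, 0, 0, 0.087], [0, 0, -0.04, 0, 0, 0, 0.087], [0, 0, -0.01, 0, 0, 0, 0.087]]]' --force 5

```text
time_s: 22.8
tool_pos: [0.4392, -0.0254, 0.2221]
tool_rot: [179.5, 0.1, 82.1]
force: [0.2, 0.6, 0.0]
grip_width: 0.0859
grasp_force: 0.0
```

```bash
python3 - <<'E'
from h import *
r=read_camera("wrist");s=read_camera("scene")
cv2.imwrite("pics/w7.png",np.hstack([r["frame"][100:340,180:460],cv2.resize(s["frame"][195:285,210:310],(267,240))])[:,:,::-1])
E
python3 go.py 0.658 -0.150 0.215 82 10 0.087
```

```text
at [ 0.4378 -0.0255  0.2189] [1.7977e+02 5.0000e-02 8.2090e+01] -> [ 0.6578 -0.1499  0.2149] 82.1
[[-0.009,0.024,0.0,0,0,0.0,0.087],[-0.01,0.023,0.001,0,0,0.0,0.087],[-0.009,0.024,0.0,0,0,0.0,0.087],[-0.009,0.023,0.001,0,0,0.0,0.087],[-0.01,0.024,-0.0,0,0,0.0,0.087],[-0.009,0.023,0.0,0,0,0.0,0.087],[-0.009,0.024,0.001,0,0,0.0,0.087],[-0.009,0.023,0.0,0,0,0.0,0.087],[-0.01,0.024,0.0,0,0,0.0,0.087],[-0.009,0.023,0.001,0,0,0.0,0.087]]
```

View pics/w7.png

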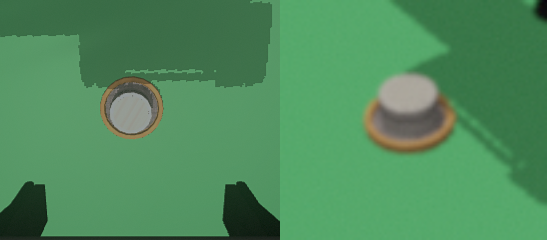

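The small tin is flat in its tray (wrist crop (131,110)). Next is the large tin.

play_rows --steps '[[[-0.009, 0.024, 0, 0, 0, 0, 0.087], [-0.01, 0.024, 0, 0, 0, 0, 0.087], [-0.009, 0.024, 0, 0, 0, 0, 0.087], [-0.01, 0.024, 0, 0, 0, 0, 0.087], [-0.01, 0.024, 0, 0, 0, 0, 0.087], [-0.009, 0.024, 0, 0, 0, 0, 0.087], [-0.009, 0.024, 0, 0, 0, 0, 0.087], [-0.009, 0.023, 0, 0, 0, 0, 0.087], [-0.01, 0.024, 0, 0, 0, 0, 0.087], [-0.009, 0.023, 0, 0, 0, 0, 0.087], [0, 0, 0, 0, 0, 0, 0.087], [0, 0, 0, 0, 0, 0, 0.087]]]'

```text
time_s: 24.1
tool_pos: [0.6584, -0.1506, 0.2142]
tool_rot: [-179.7, -0.1, 82.1]
force: [-0.1, 0.2, 0.3]
grip_width: 0.0871
grasp_force: 0.0
```

Run:
```python
from h import *
[read_camera("wrist") for _ in range(6)]
R={c:read_camera(c) for c in("wrist","scene","top")};r=R["wrist"]
o=get_obs();print(o["tool_pos"],o["tool_rot"])
x0=[.658,-.153];best=x0
for n,f,y in(("large_tin",lambda y:circ(.028,.03,.056),0),):
  for c in R:
    q=silhouettes(c,n)
    if q: 
        p,e=fit([(R[c],q[0]["pixels"])],f,x0,y);print(n,c,round(q[0]["p"],2),q[0]["extent"],p.round(4),round(e,2))
        if c=="wrist":best=p[:2]
A=cv2.resize(r["frame"][110:260,220:420],None,fx=4,fy=4,interpolation=cv2.INTER_CUBIC)
for P in(circ(.028,.056,.056)[:60]+[*best,0],sq(.064,.03,.03,-8)[:4]+[.659,-.152,0]):
    cv2.polylines(A,[((proj(r,P)-[220,110])*4+2).astype(np.int32)],True,(255,0,0))
cv2.imwrite("pics/w8.png",A[:,:,::-1])
```

```text
[ 0.65927854 -0.15117983  0.21746185] [1.79971359e+02 2.73039483e-02 8.20992033e+01]
large_tin wrist 0.98 [284.3, 185.5, 349.7, 254.5] [ 0.6591 -0.1527  0.    ] 0.47
large_tin scene 0.68 [274.0, 304.7, 309.3, 338.9] [ 0.6581 -0.1552  0.    ] 0.29
```

View pics/w8.png

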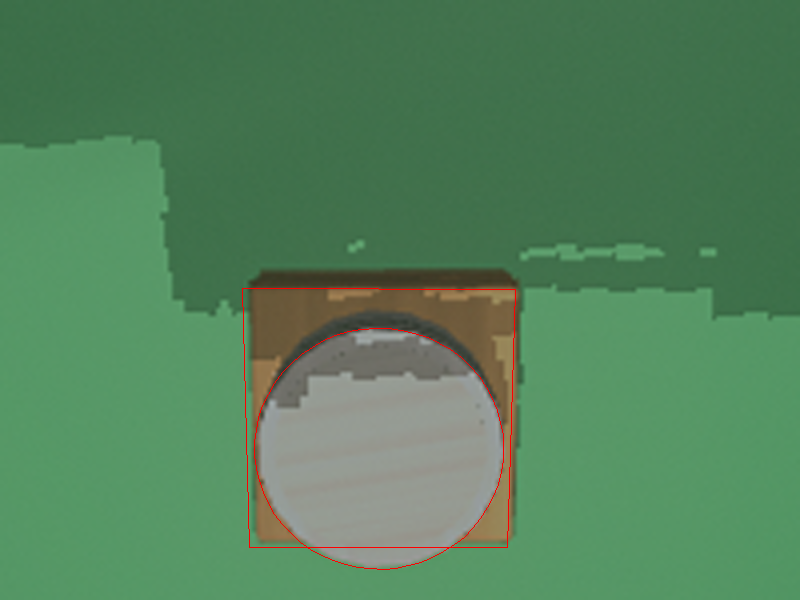

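The large tin fit from the wrist overlays the rim at (380,448). I aim at (0.6585, -0.1545), allowing for the about 2 mm y bias seen on the small tin.

play_rows --steps '[[[-0.003, 0, 0.015, 0, 0, 0, 0.085], [0, 0, 0.03, 0, 0, 0, 0.085], [0, 0, 0.035, 0, 0, 0, 0.085], [0, 0, 0.035, 0, 0, 0, 0.085], [0, 0, 0.03, 0, 0, 0, 0.085], [0, 0, 0.018, 0, 0, 0, 0.085], [0, 0, 0.007, 0, 0, 0, 0.085], [0, 0, 0, 0, 0, 0, 0.085], [0, 0, 0, 0, 0, 0, 0.085], [0, 0, 0, 0, 0, 0, 0.085], [0, 0, 0, 0, 0, 0, 0.085]]]'

```text
time_s: 25.8
tool_pos: [0.66, -0.1544, 0.0486]
tool_rot: [179.9, 0.0, 82.1]
force: [-0.2, 0.3, 0.2]
grip_width: 0.0854
grasp_force: 0.0
```

play_rows --steps '[[[0, -0.001, 0.007, 0, 0, 0, 0.08], [0, 0, 0, 0, 0, 0, 0.072], [0, 0, 0, 0, 0, 0, 0.066], [0, 0, 0, 0, 0, 0, 0.062], [0, 0, 0, 0, 0, 0, 0.059], [0, 0, 0, 0, 0, 0, 0.057], [0, 0, 0, 0, 0, 0, 0.055], [0, 0, 0, 0, 0, 0, 0.05], [0, 0, 0, 0, 0, 0, 0.05], [0, 0, 0, 0, 0, 0, 0.05]]]' --force 12

```text
time_s: 26.8
tool_pos: [0.6583, -0.1541, 0.0401]
tool_rot: [180.0, 0.0, 82.1]
force: [0.7, -0.5, -0.2]
grip_width: 0.0558
grasp_force: 12.0
```

play_rows --steps '[[[0, 0, -0.005, 0, 0, 0, 0.05], [0, 0, -0.015, 0, 0, 0, 0.05], [0, 0, -0.025, 0, 0, 0, 0.05], [0, 0, -0.025, 0, 0, 0, 0.05], [0, 0, -0.02, 0, 0, 0, 0.05], [0, 0, -0.01, 0, 0, 0, 0.05], [0, 0, 0, 0, 0, 0, 0.05]]]' --force 14

```text
time_s: 27.5
tool_pos: [0.6592, -0.1542, 0.1426]
tool_rot: [179.8, 0.0, 82.1]
force: [-0.0, 0.1, -1.2]
grip_width: 0.0555
grasp_force: 14.0
```

```bash
python3 go.py 0.5957 0.1525 0.13 96 12 0.05
```

```text
at [ 0.6592 -0.1542  0.1426] [1.7979e+02 4.0000e-02 8.2090e+01] -> [0.5956 0.1524 0.1296] 95.8
[[0.025,-0.009,0.001,0,0,-0.02,0.05],[0.024,-0.008,0.001,0,0,-0.02,0.05],[0.025,-0.008,0.001,0,0,-0.02,0.05],[0.025,-0.007,0.001,0,0,-0.02,0.05],[0.026,-0.007,0.001,0,0,-0.02,0.05],[0.025,-0.006,0.001,0,0,-0.02,0.05],[0.025,-0.006,0.001,0,0,-0.02,0.05],[0.026,-0.005,0.001,0,0,-0.02,0.05],[0.026,-0.005,0.001,0,0,-0.02,0.05],[0.025,-0.004,0.001,0,0,-0.02,0.05],[0.026,-0.004,0.002,0,0,-0.02,0.05],[0.026,-0.003,0.001,0,0,-0.02,0.05]]
```

play_rows --steps '[[[0.025, -0.009, 0.001, 0, 0, -0.02, 0.05], [0.024, -0.008, 0.001, 0, 0, -0.02, 0.05], [0.025, -0.008, 0.001, 0, 0, -0.02, 0.05], [0.025, -0.007, 0.001, 0, 0, -0.02, 0.05], [0.026, -0.007, 0.001, 0, 0, -0.02, 0.05], [0.025, -0.006, 0.001, 0, 0, -0.02, 0.05], [0.025, -0.006, 0.001, 0, 0, -0.02, 0.05], [0.026, -0.005, 0.001, 0, 0, -0.02, 0.05], [0.026, -0.005, 0.001, 0, 0, -0.02, 0.05], [0.025, -0.004, 0.001, 0, 0, -0.02, 0.05], [0.026, -0.004, 0.002, 0, 0, -0.02, 0.05], [0.026, -0.003, 0.001, 0, 0, -0.02, 0.05]]]'

```text
time_s: 28.7
tool_pos: [0.5937, 0.1546, 0.1269]
tool_rot: [-180.0, 0.0, 95.9]
force: [-0.2, 0.7, -0.3]
grip_width: 0.0555
grasp_force: 14.0
```

play_rows --steps '[[[0, 0, 0.015, 0, 0, 0, 0.05], [0, 0, 0.015, 0, 0, 0, 0.05], [0, 0, 0, 0, 0, 0, 0.05], [0, 0, 0, 0, 0, 0, 0.05], [0, 0, 0, 0, 0, 0, 0.05], [0, 0, 0, 0, 0, 0, 0.05], [0, 0, 0, 0, 0, 0, 0.05]]]'

```text
time_s: 29.4
tool_pos: [0.5949, 0.1522, 0.0976]
tool_rot: [179.9, 0.0, 95.8]
force: [0.2, 1.0, -1.1]
grip_width: 0.0558
grasp_force: 14.0
```

Run:
```python
from h import *
[read_camera("wrist") for _ in range(4)]
o=get_obs();print(o["tool_pos"],o["tool_rot"],o["force"],o["grip_width"])
r=read_camera("wrist")
A=r["frame"].copy();p=o["tool_pos"]
for P in(circ(.04,.009,.009)[:60]+[.5957,.1525,0],circ(.035,.009,.009)[:60]+[.5957,.1525,0],circ(.028,p[2]-.0095,0)[:60]+[p[0],p[1],0]):
    cv2.polylines(A,[proj(r,P).astype(np.int32)],True,(255,0,0))
cv2.imwrite("pics/w9.png",cv2.resize(A[120:320,190:450],None,fx=3,fy=3)[:,:,::-1])
```

```text
[0.59454326 0.15254387 0.09724494] [1.79979349e+02 6.48034192e-03 9.58420024e+01] [ 0.40032348  0.48564833 -1.10904172] 0.055513578405188446
```

View pics/w9.png

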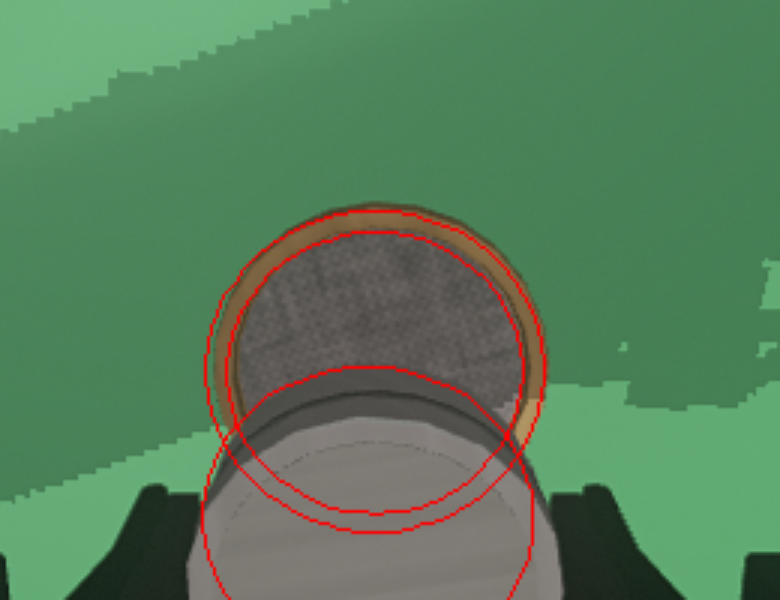

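The tray rim is centred at (380,370) and the tin at about (376), so I am 1 mm off and lower with that nudge.

play_rows --steps '[[[0, 0.001, 0.01, 0, 0, 0, 0.05], [0, 0, 0.02, 0, 0, 0, 0.05], [0, 0, 0.02, 0, 0, 0, 0.05], [0, 0, 0.016, 0, 0, 0, 0.05], [0, 0, 0.009, 0, 0, 0, 0.05], [0, 0, 0.004, 0, 0, 0, 0.05], [0, 0, 0.001, 0, 0, 0, 0.05], [0, 0, 0, 0, 0, 0, 0.05], [0, 0, 0, 0, 0, 0, 0.05], [0, 0, 0, 0, 0, 0, 0.05], [0, 0, 0, 0, 0, 0, 0.05], [0, 0, 0, 0, 0, 0, 0.05]]]'

```text
time_s: 30.85
tool_pos: [0.5956, 0.1526, 0.0173]
tool_rot: [180.0, 0.0, 95.8]
force: [-0.2, -0.5, -0.3]
grip_width: 0.0554
grasp_force: 14.0
```

play_rows --steps '[[[0, 0, 0.001, 0, 0, 0, 0.05], [0, 0, 0, 0, 0, 0, 0.05], [0, 0, 0, 0, 0, 0, 0.05]]]'

```text
time_s: 31.15
tool_pos: [0.5954, 0.1526, 0.016]
tool_rot: [-180.0, 0.0, 95.8]
force: [0.9, 0.3, -1.3]
grip_width: 0.0552
grasp_force: 14.0
```

play_rows --steps '[[[0, 0, 0.001, 0, 0, 0, 0.05], [0, 0, 0, 0, 0, 0, 0.05], [0, 0, 0, 0, 0, 0, 0.05]]]'

```text
time_s: 31.45
tool_pos: [0.5954, 0.1526, 0.0149]
tool_rot: [-180.0, 0.0, 95.8]
force: [-0.1, -0.2, -0.3]
grip_width: 0.0554
grasp_force: 14.0
```

play_rows --steps '[[[0, 0, 0.0007, 0, 0, 0, 0.05], [0, 0, 0, 0, 0, 0, 0.05], [0, 0, 0, 0, 0, 0, 0.05]]]'

```text
time_s: 31.75
tool_pos: [0.5954, 0.1526, 0.0143]
tool_rot: [-180.0, 0.0, 95.8]
force: [0.5, 0.6, -1.3]
grip_width: 0.0553
grasp_force: 14.0
```

play_rows --steps '[[[0, 0, 0.0005, 0, 0, 0, 0.05], [0, 0, 0, 0, 0, 0, 0.05], [0, 0, 0, 0, 0, 0, 0.05]]]'

```text
time_s: 32.05
tool_pos: [0.5955, 0.1527, 0.0141]
tool_rot: [180.0, 0.0, 95.8]
force: [-1.0, -0.5, 1.9]
grip_width: 0.0556
grasp_force: 14.0
```

play_rows --steps '[[[0, 0, 0, 0, 0, 0, 0.055], [0, 0, 0, 0, 0, 0, 0.058], [0, 0, 0, 0, 0, 0, 0.062], [0, 0, 0, 0, 0, 0, 0.068], [0, 0, 0, 0, 0, 0, 0.07], [0, 0, -0.005, 0, 0, 0, 0.07], [0, 0, -0.02, 0, 0, 0, 0.075], [0, 0, -0.04, 0, 0, 0, 0.087], [0, 0, -0.045, 0, 0, 0, 0.087], [0, 0, -0.045, 0, 0, 0, 0.087], [0, 0, -0.035, 0, 0, 0, 0.087], [0, 0, -0.01, 0, 0, 0, 0.087]]]' --force 5

```text
time_s: 33.25
tool_pos: [0.5975, 0.1538, 0.2193]
tool_rot: [179.5, -0.0, 95.9]
force: [0.3, -0.5, -1.0]
grip_width: 0.0865
grasp_force: 0.0
```

```bash
python3 - <<'E'
from h import *
r=read_camera("wrist");s=read_camera("scene")
cv2.imwrite("pics/w10.png",np.hstack([r["frame"][100:340,180:460],cv2.resize(s["frame"][185:275,330:430],(267,240))])[:,:,::-1])
E
python3 go.py 0.659 -0.152 0.20 82 12 0.087
```

```text
at [0.5963 0.1531 0.2159] [179.78  -0.    95.85] -> [ 0.659  -0.1521  0.1999] 82.1
[[-0.026,0.003,0.001,0,0,0.02,0.087],[-0.026,0.003,0.002,0,0,0.02,0.087],[-0.025,0.003,0.001,0,0,0.02,0.087],[-0.026,0.005,0.001,0,0,0.02,0.087],[-0.025,0.004,0.002,0,0,0.02,0.087],[-0.026,0.005,0.001,0,0,0.02,0.087],[-0.025,0.006,0.001,0,0,0.02,0.087],[-0.025,0.006,0.002,0,0,0.02,0.087],[-0.026,0.007,0.001,0,0,0.02,0.087],[-0.024,0.007,0.001,0,0,0.02,0.087],[-0.025,0.008,0.002,0,0,0.02,0.087],[-0.025,0.008,0.001,0,0,0.02,0.087]]
```

View pics/w10.png

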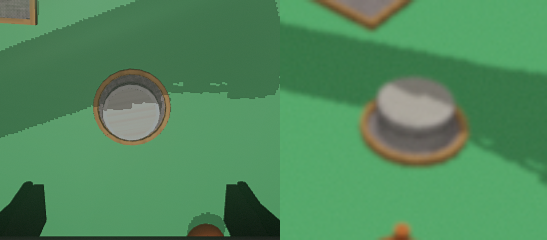

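The large tin is flat in its tray (wrist crop (131,110)). Last is the box.

play_rows --steps '[[[-0.026, 0.003, 0.001, 0, 0, 0.02, 0.087], [-0.026, 0.003, 0.002, 0, 0, 0.02, 0.087], [-0.025, 0.003, 0.001, 0, 0, 0.02, 0.087], [-0.026, 0.005, 0.001, 0, 0, 0.02, 0.087], [-0.025, 0.004, 0.002, 0, 0, 0.02, 0.087], [-0.026, 0.005, 0.001, 0, 0, 0.02, 0.087], [-0.025, 0.006, 0.001, 0, 0, 0.02, 0.087], [-0.025, 0.006, 0.002, 0, 0, 0.02, 0.087], [-0.026, 0.007, 0.001, 0, 0, 0.02, 0.087], [-0.024, 0.007, 0.001, 0, 0, 0.02, 0.087], [-0.025, 0.008, 0.002, 0, 0, 0.02, 0.087], [-0.025, 0.008, 0.001, 0, 0, 0.02, 0.087]]]'

```text
time_s: 34.55
tool_pos: [0.6585, -0.1546, 0.1976]
tool_rot: [-180.0, -0.0, 82.0]
force: [0.7, -0.2, -0.3]
grip_width: 0.0869
grasp_force: 0.0
```

play_rows --steps '[[[0, 0, 0, 0, 0, 0, 0.087], [0, 0, 0, 0, 0, 0, 0.087], [0, 0, 0, 0, 0, 0, 0.087]]]'

```text
time_s: 34.85
tool_pos: [0.6583, -0.1512, 0.1979]
tool_rot: [-180.0, -0.1, 82.2]
force: [-0.2, 1.2, -0.5]
grip_width: 0.0868
grasp_force: 0.0
```

Run:
```python
from h import *
[read_camera("wrist") for _ in range(4)]
R={c:read_camera(c) for c in("wrist","scene","top")};r=R["wrist"]
o=get_obs();print(o["tool_pos"],o["tool_rot"])
for n,f in(("square_box",lambda y:sq(.064,0,.03,y)),):
  for c in R:
    q=silhouettes(c,n)
    if q: 
        p,e=fit([(R[c],q[0]["pixels"])],f,[.659,-.152],True);print(n,c,round(q[0]["p"],2),q[0]["extent"],p.round(4),round(e,2))
for c in("scene","top"):
  q=silhouettes(c,"square_tray")
  for k in q[:1]: print(c,k["p"],k["extent"],fit([(R[c],k["pixels"])],SH["square_tray"][0],[.45,.268],True))
```

```text
[ 0.65813443 -0.15203761  0.19801113] [1.79991077e+02 8.02170943e-03 8.21405413e+01]
square_box wrist 0.83 [281.3, 181.8, 353.5, 250.2] [ 0.6605 -0.1508 -7.7824] 1.36
square_box scene 0.67 [267.2, 309.1, 320.2, 360.3] [ 0.6586 -0.1537 82.4319] 1.23
scene 0.7 [240.5, 233.3, 274.1, 254.0] (array([ 4.28508956e-01, -1.35449098e-02,  5.33503081e+01]), np.float64(12.085554590031078))
top 0.81 [179.2, 258.3, 222.3, 299.7] (array([0.45135766, 0.26854683, 2.80958558]), np.float64(0.6634249431075256))
```

play_rows --steps '[[[-0.001, 0.001, 0.015, 0, 0, 0, 0.087], [0, 0, 0.03, 0, 0, 0, 0.087], [0, 0, 0.04, 0, 0, 0, 0.087], [0, 0, 0.04, 0, 0, 0, 0.087], [0, 0, 0.03, 0, 0, 0, 0.087], [0, 0, 0.018, 0, 0, 0, 0.087], [0, 0, 0.006, 0, 0, 0, 0.087], [0, 0, 0, 0, 0, 0, 0.087], [0, 0, 0, 0, 0, 0, 0.087], [0, 0, 0, 0, 0, 0, 0.087], [0, 0, 0, 0, 0, 0, 0.087]]]'

```text
time_s: 36.55
tool_pos: [0.66, -0.1539, 0.0204]
tool_rot: [179.9, 0.0, 82.1]
force: [0.0, -0.3, 0.0]
grip_width: 0.0873
grasp_force: 0.0
```

play_rows --steps '[[[0, -0.001, 0.005, 0, 0, 0, 0.087], [0, 0, 0.002, 0, 0, 0, 0.082], [0, 0, 0, 0, 0, 0, 0.075], [0, 0, 0, 0, 0, 0, 0.07], [0, 0, 0, 0, 0, 0, 0.067], [0, 0, 0, 0, 0, 0, 0.065], [0, 0, 0, 0, 0, 0, 0.063], [0, 0, 0, 0, 0, 0, 0.058], [0, 0, 0, 0, 0, 0, 0.058], [0, 0, 0, 0, 0, 0, 0.058]]]' --force 12

```text
time_s: 37.55
tool_pos: [0.6582, -0.1536, 0.012]
tool_rot: [180.0, 0.0, 82.1]
force: [0.5, -1.7, -0.0]
grip_width: 0.0636
grasp_force: 12.0
```

play_rows --steps '[[[0, 0, -0.005, 0, 0, 0, 0.058], [0, 0, -0.015, 0, 0, 0, 0.058], [0, 0, -0.025, 0, 0, 0, 0.058], [0, 0, -0.03, 0, 0, 0, 0.058], [0, 0, -0.03, 0, 0, 0, 0.058], [0, 0, -0.02, 0, 0, 0, 0.058], [0, 0, -0.005, 0, 0, 0, 0.058], [0, 0, 0, 0, 0, 0, 0.058]]]' --force 18

```text
time_s: 38.35
tool_pos: [0.6585, -0.1536, 0.1432]
tool_rot: [179.9, 0.0, 82.1]
force: [-0.3, -0.2, -2.0]
grip_width: 0.0638
grasp_force: 18.0
```

```bash
python3 go.py 0.451 0.267 0.125 93 18 0.058
```

```text
at [ 0.6585 -0.1536  0.1432] [1.7988e+02 3.0000e-02 8.2100e+01] -> [0.451  0.2674 0.1252] 93.0
[[0.022,-0.015,0.001,0,0,-0.01,0.058],[0.021,-0.014,0.001,0,0,-0.01,0.058],[0.022,-0.014,0.001,0,0,-0.01,0.058],[0.022,-0.014,0.001,0,0,-0.01,0.058],[0.022,-0.014,0.001,0,0,-0.01,0.058],[0.023,-0.013,0.001,0,0,-0.01,0.058],[0.022,-0.014,0.001,0,0,-0.01,0.058],[0.022,-0.013,0.001,0,0,-0.01,0.058],[0.023,-0.013,0.001,0,0,-0.02,0.058],[0.023,-0.012,0.001,0,0,-0.01,0.058],[0.023,-0.012,0.001,0,0,-0.01,0.058],[0.023,-0.012,0.001,0,0,-0.01,0.058],[0.023,-0.012,0.001,0,0,-0.01,0.058],[0.024,-0.011,0.001,0,0,-0.01,0.058],[0.023,-0.012,0.001,0,0,-0.01,0.058],[0.024,-0.011,0.001,0,0,-0.01,0.058],[0.024,-0.01,0.001,0,0,-0.01,0.058],[0.024,-0.011,0.001,0,0,-0.01,0.058]]
```

play_rows --steps '[[[0.022, -0.015, 0.001, 0, 0, -0.01, 0.058], [0.021, -0.014, 0.001, 0, 0, -0.01, 0.058], [0.022, -0.014, 0.001, 0, 0, -0.01, 0.058], [0.022, -0.014, 0.001, 0, 0, -0.01, 0.058], [0.022, -0.014, 0.001, 0, 0, -0.01, 0.058], [0.023, -0.013, 0.001, 0, 0, -0.01, 0.058], [0.022, -0.014, 0.001, 0, 0, -0.01, 0.058], [0.022, -0.013, 0.001, 0, 0, -0.01, 0.058], [0.023, -0.013, 0.001, 0, 0, -0.02, 0.058], [0.023, -0.012, 0.001, 0, 0, -0.01, 0.058], [0.023, -0.012, 0.001, 0, 0, -0.01, 0.058], [0.023, -0.012, 0.001, 0, 0, -0.01, 0.058]]]'

```text
time_s: 39.55
tool_pos: [0.5187, 0.1281, 0.1293]
tool_rot: [-180.0, 0.0, 89.6]
force: [0.7, -0.2, -1.2]
grip_width: 0.0641
grasp_force: 18.0
```

play_rows --steps '[[[0.023, -0.012, 0.001, 0, 0, -0.01, 0.058], [0.024, -0.011, 0.001, 0, 0, -0.01, 0.058], [0.023, -0.012, 0.001, 0, 0, -0.01, 0.058], [0.024, -0.011, 0.001, 0, 0, -0.01, 0.058], [0.024, -0.01, 0.001, 0, 0, -0.01, 0.058], [0.024, -0.011, 0.001, 0, 0, -0.01, 0.058], [0, 0, 0, 0, 0, 0, 0.058], [0, 0, 0, 0, 0, 0, 0.058], [0, 0, 0, 0, 0, 0, 0.058], [0, 0, 0, 0, 0, 0, 0.058], [0, 0, 0, 0, 0, 0, 0.058], [0, 0, 0, 0, 0, 0, 0.058]]]'

```text
time_s: 40.75
tool_pos: [0.4509, 0.2669, 0.1238]
tool_rot: [-180.0, 0.0, 92.9]
force: [-0.8, -0.1, -0.8]
grip_width: 0.0637
grasp_force: 18.0
```

Run:
```python
from h import *
[read_camera("wrist") for _ in range(3)]
o=get_obs();print(o["tool_pos"],o["tool_rot"],o["force"],o["grip_width"])
R={c:read_camera(c) for c in("wrist","scene")};r=R["wrist"]
for c in R:
  for k in silhouettes(c,"square_tray")[:1]: print(c,k["p"],k["extent"],fit([(R[c],k["pixels"])],SH["square_tray"][0],[.45,.268],True))
A=r["frame"].copy();p=o["tool_pos"];yw=o["tool_rot"][2]
for P in(sq(.088,.009,0,2.9)[:4]+[.451,.267,0],sq(.078,.009,0,2.9)[:4]+[.451,.267,0],sq(.064,p[2]-.0115,0,yw)[:4]+[p[0],p[1],0]):
    cv2.polylines(A,[proj(r,P).astype(np.int32)],True,(255,0,0))
cv2.imwrite("pics/w11.png",cv2.resize(A[120:320,190:450],None,fx=3,fy=3)[:,:,::-1])
```

```text
[0.4506493  0.26729737 0.12381801] [1.79999375e+02 5.51895073e-03 9.29569999e+01] [-0.01230995  0.33638057 -0.94231697] 0.0637500753611842
wrist 0.62 [257.6, 174.4, 373.2, 229.6] (array([0.4509212 , 0.26870357, 2.57387459]), np.float64(27.79781800314685))
scene 0.76 [333.6, 168.8, 390.0, 199.4] (array([0.44949916, 0.2645814 , 3.57218765]), np.float64(1.1659057046340842))
```

View pics/w11.png

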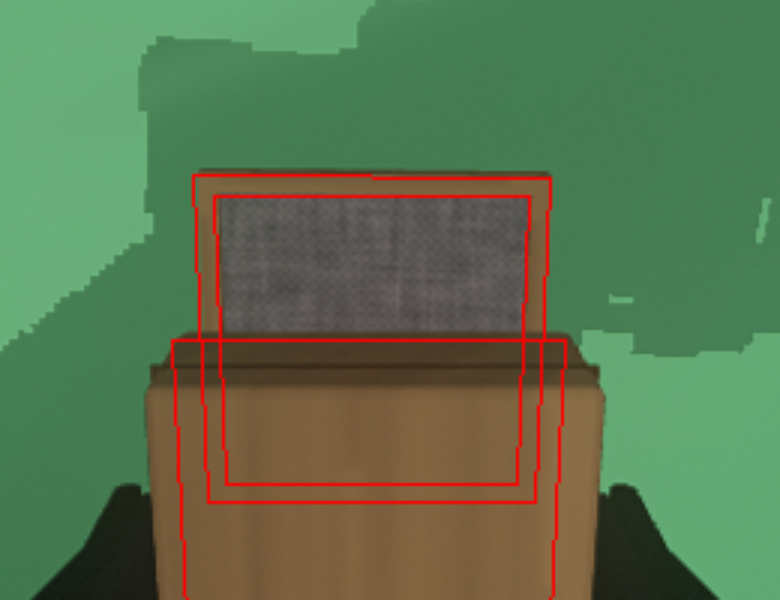

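The box front edge (y≈335) and tray edge (y≈172) both match the overlays within about 1 mm, and the yaw matches. Lowering.

play_rows --steps '[[[0, 0, 0.012, 0, 0, 0, 0.058], [0, 0, 0.022, 0, 0, 0, 0.058], [0, 0, 0.025, 0, 0, 0, 0.058], [0, 0, 0.02, 0, 0, 0, 0.058], [0, 0, 0.013, 0, 0, 0, 0.058], [0, 0, 0.007, 0, 0, 0, 0.058], [0, 0, 0.003, 0, 0, 0, 0.058], [0, 0, 0, 0, 0, 0, 0.058], [0, 0, 0, 0, 0, 0, 0.058], [0, 0, 0, 0, 0, 0, 0.058], [0, 0, 0, 0, 0, 0, 0.058]]]'

```text
time_s: 42.2
tool_pos: [0.451, 0.2676, 0.0224]
tool_rot: [179.9, -0.0, 93.0]
force: [0.2, 0.4, -0.6]
grip_width: 0.0638
grasp_force: 18.0
```

play_rows --steps '[[[0, 0, 0.001, 0, 0, 0, 0.058], [0, 0, 0, 0, 0, 0, 0.058], [0, 0, 0, 0, 0, 0, 0.058], [0, 0, 0, 0, 0, 0, 0.058]]]'

```text
time_s: 42.6
tool_pos: [0.4505, 0.2675, 0.0208]
tool_rot: [-180.0, 0.0, 93.0]
force: [-0.1, -0.5, -0.2]
grip_width: 0.0635
grasp_force: 18.0
```

play_rows --steps '[[[0, 0, 0.001, 0, 0, 0, 0.058], [0, 0, 0, 0, 0, 0, 0.058], [0, 0, 0, 0, 0, 0, 0.058], [0, 0, 0, 0, 0, 0, 0.058]]]'

```text
time_s: 43.0
tool_pos: [0.4505, 0.2675, 0.0198]
tool_rot: [-180.0, 0.0, 93.0]
force: [0.9, -0.2, -0.6]
grip_width: 0.0639
grasp_force: 18.0
```

play_rows --steps '[[[0, 0, 0.001, 0, 0, 0, 0.058], [0, 0, 0.001, 0, 0, 0, 0.058], [0, 0, 0, 0, 0, 0, 0.058], [0, 0, 0, 0, 0, 0, 0.058]]]'

```text
time_s: 43.4
tool_pos: [0.4505, 0.2675, 0.0177]
tool_rot: [-180.0, 0.0, 93.0]
force: [0.4, 1.0, -0.1]
grip_width: 0.0638
grasp_force: 18.0
```

play_rows --steps '[[[0, 0, 0.0005, 0, 0, 0, 0.058], [0, 0, 0, 0, 0, 0, 0.058], [0, 0, 0, 0, 0, 0, 0.058]]]'

```text
time_s: 43.7
tool_pos: [0.4505, 0.2675, 0.0173]
tool_rot: [180.0, 0.0, 93.0]
force: [-0.6, 0.7, -1.5]
grip_width: 0.0638
grasp_force: 18.0
```

play_rows --steps '[[[0, 0, 0.0005, 0, 0, 0, 0.058], [0, 0, 0, 0, 0, 0, 0.058], [0, 0, 0, 0, 0, 0, 0.058]]]'

```text
time_s: 44.0
tool_pos: [0.4506, 0.2675, 0.0169]
tool_rot: [180.0, 0.0, 93.0]
force: [-0.8, 0.0, 0.0]
grip_width: 0.0638
grasp_force: 18.0
```

play_rows --steps '[[[0, 0, 0.0005, 0, 0, 0, 0.058], [0, 0, 0, 0, 0, 0, 0.058], [0, 0, 0, 0, 0, 0, 0.058]]]'

```text
time_s: 44.3
tool_pos: [0.4506, 0.2675, 0.0168]
tool_rot: [180.0, 0.0, 93.0]
force: [-1.6, -1.4, 5.0]
grip_width: 0.0638
grasp_force: 18.0
```

play_rows --steps '[[[0, 0, 0, 0, 0, 0, 0.063], [0, 0, 0, 0, 0, 0, 0.066], [0, 0, 0, 0, 0, 0, 0.07], [0, 0, 0, 0, 0, 0, 0.076], [0, 0, 0, 0, 0, 0, 0.08], [0, 0, -0.005, 0, 0, 0, 0.08], [0, 0, -0.02, 0, 0, 0, 0.085], [0, 0, -0.04, 0, 0, 0, 0.087], [0, 0, -0.045, 0, 0, 0, 0.087], [0, 0, -0.045, 0, 0, 0, 0.087], [0, 0, -0.035, 0, 0, 0, 0.087], [0, 0, -0.01, 0, 0, 0, 0.087]]]' --force 5

```text
time_s: 45.5
tool_pos: [0.4523, 0.2691, 0.221]
tool_rot: [179.6, -0.1, 93.0]
force: [-0.5, 0.2, -0.1]
grip_width: 0.0871
grasp_force: 0.0
```

play_rows --steps '[[[0, 0, 0, 0, 0, 0, 0.087], [0, 0, 0, 0, 0, 0, 0.087], [0, 0, 0, 0, 0, 0, 0.087], [0, 0, 0, 0, 0, 0, 0.087], [0, 0, 0, 0, 0, 0, 0.087]]]'

```text
time_s: 46.0
tool_pos: [0.45, 0.2673, 0.2153]
tool_rot: [-179.9, 0.0, 93.0]
force: [-0.6, -0.3, -0.3]
grip_width: 0.0871
grasp_force: 0.0
```

Run:
```python
from h import *
r=read_camera("wrist");s=read_camera("scene")
cv2.imwrite("pics/w12.png",np.hstack([cv2.resize(s["frame"][140:340,90:430],(510,300)),cv2.resize(r["frame"][90:330,200:432],(290,300))])[:,:,::-1])
print(get_obs()["force"])
```

```text
[ 0.2158893  -0.18177756  0.56122278]
```

View pics/w12.png

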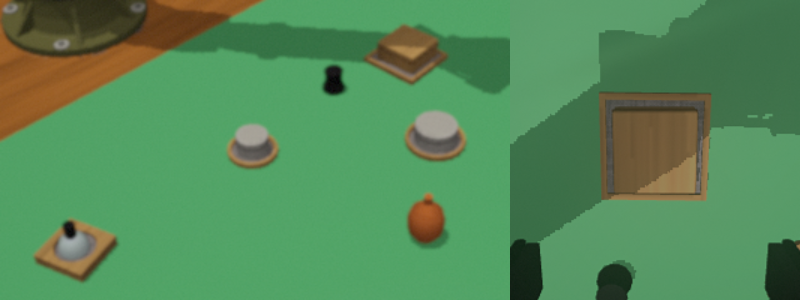

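All four pieces are seated in the picture: dome (72,243), small tin (252,145), large tin (435,133), box (405,50). The loupe and blower still stand where they were.

```bash
python3 -c "
from cell import *
print(sign_off())"
```

```text
the job is handed in; nothing more can be done
None
```

The stack is apart and all four pieces stand flat in their own places: dome, small tin, large tin and box, moved in that order. The loupe and blower were left where they stood, and I handed the job in at about 46 s.

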